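# Fit the toothed rotor to the herb mill and clamp it

## Robot

A 7-joint arm with a two-finger parallel gripper is mounted at the origin on the work surface. World frame = base frame: x ahead of the robot, y to its left, z up, the work surface at z = 0. Lengths are in m, angles in rad, forces in N, time in s.
With the tool pointing down it reaches from about 0.425 to 0.925 m from the base axis. Payload 6.8 kg.
Tool frame: the origin (TCP) lies midway between the tips of the shut fingers; the grasp point (between the pads) lies 19 mm behind it; z points along the fingers, y is the line along which they close (so a half turn about z gives the same grasp; the last joint's range is limited). The gripper opens to 85 mm and grips with 20 to 120 N. Pads are 22 mm wide; open, the fingers measure 114 mm over their backs; the gripper's body (76 mm by 85 mm) begins 54 mm behind the grasp point. The pads swing forward as they close: fully open they stand 13 mm farther back than shut.
Start: joints at [-1.396, 0.477, 0.022, 1.555, -0.011, 1.109, -0.083], TCP at [0.188, 0.648, 0.193] pointing down, gripper open.
Joint ranges: [-2.96, 2.96], [-0.34, 2.1], [-1.41, 1.46], [0.24, 2.44], [-1.37, 4.51], [0.17, 1.92], [-2.96, 2.96]. Speed limits (rad/s): [2.39, 2.39, 3.14, 3.14, 3.14, 3.14, 3.14].

## Interface

Orientations are given as a rotation vector (axis times angle).
In Python, from bench import r gives the robot as it stands. The module is installed in compiled form; this text tells all that it offers.
- The arm moves only by the tool apply_moves, never from a script. Its argument "rows" is a list of rows, each a list of 6 numbers: the shift along the tool's x, y, z scaled (see below), then the turn, a rotation vector about the tool's x, y, z scaled (see below). A call has 1 to 5 rows; each row is the pose to reach, as a shift and turn from the pose commanded when the call began, along the tool's axes at that moment; what a row does not reach only later rows make up. The controller multiplies each number of a shift by 0.25 m and each number of a turn by 90 degrees. A row lasts 1/8 s, in which the tool goes at most 62.5 mm and 10.7 degrees, less where a joint would pass 70% of its speed; a pose out of reach is approached as far as the arm can. A call with a number of a shift or a turn outside -1 to 1 is refused whole. A call with a gripper value outside its range is refused whole. "claw" is the opening, from 0 (shut) to 1 (fully open), set as the call begins (left out, the last holds). The fingers move at their own pace and stop on an object; "newtons" is the grip in N (left out, the last holds). Time passes only in rows, so rows that repeat a pose let the fingers close. It gives the time, the measured TCP pose, the force, the opening and the grip force at its end, in the units of the state.
- r.get_obs(): the state, without advancing time (a new reading comes with each control period).
- r.grab_frame(name): name is "side" or "top" or "wrist"; returns a dict with "pixels" (420x560x3 uint8, red, green, blue), "intrinsics" (3x3 intrinsics, pixels), "dist" ([k1, k2, p1, p2, k3] as OpenCV has them; the pictures are not rectified), "eye" and "attitude" of the camera in the world. Camera axes: x right, y up, looking along -z (the intrinsics and any distortion apply to the point x, -y, -z); pixel columns grow to the right and rows downward; lengths in m; the calibration is good to about 2 mm. A picture is of the moment at which its call begins. There is no depth.
- r.hand_in(): hands the job in; it is judged then, once.
Trained networks look in a picture, given as the dict that the camera call returned (one of the last four; its "shot" number tells which), for a name from the list of things; names that differ only in an ending like _2 or _b are one class to them, and where a whole thing is asked for, a point or a joint stands for the part that bears it (a point fixed in the world has none). Each returns a list of dicts, best first, with "conf" (0 to 1); they miss things now and then, are a little off and sometimes report something else, mostly with a low value. They report only what shows in the picture. A call takes as long as a camera call. They do not tell look-alikes from the thing itself.
- r.search_frame(picture, thing): "rect" ([left, top, width, height] in pixels, round what is visible of it).
- r.outline_of(picture, thing): "pixels" (420x560 bool, what is visible of it) and "rect" ([left, top, width, height] in pixels, round what is visible of it).
- r.landmark_of(picture, thing): "point" ([column, row] in pixels: a listed point, or the origin of a listed thing).
The state is a dict: "clock": time; "joints": joint angles; "qvel": joint speeds; "tau": joint torques, N m; "tcp_pos": TCP position; "orientation": TCP orientation; "contact_force": force on the tool from outside, world axes, zero at the start; "moment": the same for the moment, N m; "grip_width": finger opening in m; "gripper_force": force on a finger pad.
Only numpy, scipy, OpenCV 4.12 (cv2) and the standard library are available. Lean on these libraries where they do the work, as an engineer would, in place of code of your own. Each camera call takes 0.05 s, during which the arm holds its last target. There are 200 camera calls.

## Task

Take the toothed rotor out of the black rack and lower it, without dropping it, into the mill's spindle taper so that its drive slot goes over the two dogs and it sits fully home. Then take the square key from its holder, set it upright and all the way into the clamp screw before turning, and turn the screw clockwise to its stop. Put the key back upright in its holder, fully down, and leave the paddle rotor, the cup and the jar where they are.

Things in the scene. Friction and masses are not known exactly. Their poses are not given: they have to be found in the camera images.
- mill: white bench-mill base, fixed, 170 x 280 mm (x, y), its deck 80 mm above the bench; origin under its centre on the bench, z up. Spindle nose 55 mm from its middle towards its -y end, clamp screw 60 mm from its middle towards its +y end
- spindle_face (a point): centre of the flat top of the spindle nose (72 mm round, 128 above the bench), mouth of the conical socket: 33.6 mm wide, narrowing 7 in 24, 48 deep; 0.6 mm clearance a side. Axes as the mill's. Two drive dogs on the face at its +x and -x sides, 24 to 34 mm from the axis, 10 mm wide (y), 10 high, round tops; a rotor whose slot misses them stands 10 mm too high
- toothed_rotor: steel rotor, 12 pointed teeth (84 mm over them), about 0.5 kg. Origin on the axis, centre of the flange's lower face, z up. Below: tapered shank 41 mm long, 32 wide at the face, 20 at the foot. Flange 72 mm round, 16 thick; drive slot 14 wide, 10 deep, right across its lower face along x. Grip block z = 16 to 64 mm, 36 long (x), 24 thick (y). Home: origin at spindle_face, x along mill x either way
- rack: black block, fixed, 240 x 100 mm (x, y), 65 mm high; origin under its centre. Two 38 mm through holes at x = -60 and +60 mm, one rotor standing in each with its flange on the top; which rotor stands where varies
- paddle_rotor: the other rotor, with four paddles, same shank, flange and grip block; its paddles reach 51 mm from the axis; stands in the rack's other hole
- key: clamp key, 105 mm tall, 0.18 kg. Origin: centre of the lower face of its round collar (30 mm wide, 8 thick), z up along the key. Below: square end 13 mm across (sides along x and y), 22 mm long, the last 6 mm narrowing to 8 mm. Above the collar a 14 mm stem, then from z = 35 to 83 mm a black handle block 44 mm long (x), 20 mm thick (y)
- key_holder: aluminium block, fixed, 70 x 70 mm, 45 mm high; origin under its centre. Round hole in the middle of its top, 24 mm wide, 35 mm deep; the key stands in it with its collar flat on the top
- screw_top (a point): centre of the clamp screw's top, 106 mm above the bench (screw 38 mm round, 26 high, upright on the deck). Square socket 15 mm across, 24 deep; the key's collar comes to rest on this top. The point turns with the screw; socket sides are parallel to its x and y. The key has about 0.16 rad of play each way in the socket
- clamp_screw (a joint): turn of the clamp screw in rad, clockwise seen from above; 0 fully loose, starts at 0 to 0.25, stop at 1.4 (tight). At 0 the socket's sides are parallel to the mill's x and y. Turns with about 0.12 N m of friction and stays where it is left
- cup: stainless cup, 76 mm wide, 85 mm tall; origin under its centre
- jar: amber jar with black cap, 60 mm wide, 75 mm tall; origin under its centre
Things that resemble listed ones, but are neither listed nor needed, are in the scene too. Leave any purple or red look-alike of the toothed_rotor alone.

How it is judged:
By the outcome, as a careful person would: the job done as asked, in the order asked, and still so for the second after the job is handed in, with the robot touching nothing.
It also fails if it takes over 72 s, if anything falls off the work surface, if the arm or the gripper's body presses on something with over 40 N, if the wrist force passes 120 N, or if a joint passes its speed limit or range.

## Working session

There is one attempt and no reset: what is moved stays moved. The work goes in short steps, Python scripts to look and compute and a tool call to move; the robot and the scene stay as the last step left them, time stands still between calls to the robot, and variables do not carry over. Pictures are saved under pics/ and viewed, at most 10 in all, crops included, and the job is handed in when it is done.

Besides the shell and the picture viewer there is one more tool, called after ">>>" as a command line: name --pt "numbers of a row" for each row, then --argument value for the rest. apply_moves: Moves the arm, as the interface text tells. Its arguments: {"type":"object","properties":{"rows":{"type":"array","items":{"type":"array","items":{"type":"number"}}},"claw":{"type":"number"},"newtons":{"type":"number"}},"required":["rows"]}

```bash
mkdir -p pics; cat > h.py <<'E'
import numpy as np, cv2
from scipy.spatial.transform import Rotation as R
from bench import r
def Rm(a):
    a=np.array(a,float)
    return a if a.shape==(3,3) else (R.from_rotvec(a).as_matrix() if a.size==3 else R.from_quat(a).as_matrix())
def ray(f,p):
    u=cv2.undistortPoints(np.array([[p]],float),np.array(f["intrinsics"],float),np.array(f["dist"],float))[0,0]
    return np.array(f["eye"]),Rm(f["attitude"])@np.array([u[0],-u[1],-1])
def at_z(f,p,z):
    e,d=ray(f,p); return e+d*(z-e[2])/d[2]
def proj(f,P):
    c=(np.atleast_2d(P)-np.array(f["eye"]))@Rm(f["attitude"]); c=c*[1,-1,-1]
    return cv2.projectPoints(c,np.zeros(3),np.zeros(3),np.array(f["intrinsics"],float),np.array(f["dist"],float))[0][:,0]
def save(f,n,crop=None,s=1):
    im=f["pixels"][:,:,::-1]
    if crop: x,y,w,h=crop; im=im[y:y+h,x:x+w]
    cv2.imwrite("pics/"+n,cv2.resize(im,None,fx=s,fy=s,interpolation=cv2.INTER_CUBIC))
def tri(rs):
    A=np.zeros((3,3));b=np.zeros(3)
    for e,d in rs:
        d=d/np.linalg.norm(d);M=np.eye(3)-np.outer(d,d);A+=M;b+=M@e
    return np.linalg.solve(A,b)
E
python3 - <<'E'
from h import *
o=r.get_obs(); print({k:np.round(v,3).tolist() for k,v in o.items()})
F={}
for n in("top","side"):
    f=F[n]=r.grab_frame(n); save(f,n+"0.png")
    print(n,f["eye"],np.array(f["attitude"]).shape, np.array(f["intrinsics"])[0,0])
ths=dict(mill=0,spindle_face=.128,toothed_rotor=.065,rack=0,paddle_rotor=.065,key=.045,key_holder=0,screw_top=.106,cup=0,jar=0)
for t,z in ths.items():
    for n,f in F.items():
        for d in r.landmark_of(f,t)[:3]: print(t,n,round(d["conf"],2),np.round(d["point"]),np.round(at_z(f,d["point"],z),3))
E
```

```text
{'clock': 0.0, 'joints': [-1.396, 0.478, 0.022, 1.556, -0.012, 1.109, -0.083], 'qvel': [0.0, 0.001, -0.001, -0.002, 0.0, 0.001, -0.0], 'tau': [-0.001, -59.646, 1.608, -28.12, 0.013, 0.009, 0.0], 'tcp_pos': [0.188, 0.648, 0.192], 'orientation': [-0.443, -3.11, 0.003], 'contact_force': [0.091, 0.018, 0.068], 'moment': [-0.004, -0.018, -0.024], 'gripper_force': 0.0, 'grip_width': 0.086}
top [0.32747668 0.02358243 1.03996046] (3,) 393.1206167582886
side [ 0.01421689 -0.47361815  0.6932986 ] (3,) 424.1045610249911
mill top 0.95 [193. 199.] [0.57  0.235 0.   ]
mill side 0.94 [236. 204.] [0.562 0.224 0.   ]
mill side 0.55 [294. 268.] [ 0.502 -0.044  0.   ]
spindle_face top 0.54 [377. 221.] [ 0.472 -0.225  0.128]
spindle_face side 0.75 [240. 172.] [0.548 0.182 0.128]
spindle_face side 0.41 [380. 308.] [ 0.447 -0.287  0.128]
toothed_rotor top 0.97 [398. 279.] [ 0.336 -0.282  0.065]
toothed_rotor top 0.91 [355. 290.] [ 0.313 -0.174  0.065]
toothed_rotor top 0.85 [376. 219.] [ 0.487 -0.241  0.065]
toothed_rotor side 0.91 [335. 380.] [ 0.324 -0.299  0.065]
toothed_rotor side 0.85 [276. 349.] [ 0
[... 247 characters left out ...]
[378. 172.] [ 0.61  -0.257  0.065]
paddle_rotor side 0.91 [401. 275.] [ 0.594 -0.249  0.065]
paddle_rotor side 0.42 [367. 307.] [ 0.481 -0.247  0.065]
key top 0.64 [308. 228.] [ 0.473 -0.068  0.045]
key side 0.67 [296. 269.] [ 0.471 -0.075  0.045]
key_holder top 0.6 [308. 234.] [ 0.463 -0.071  0.   ]
key_holder side 0.79 [293. 284.] [ 0.467 -0.073  0.   ]
screw_top top 0.78 [157. 188.] [0.577 0.303 0.106]
screw_top side 0.44 [220. 158.] [0.572 0.289 0.106]
cup top 0.78 [283. 148.] [ 0.709 -0.016  0.   ]
cup side 0.93 [342. 218.] [ 0.714 -0.01   0.   ]
jar top 0.78 [294. 174.] [ 0.631 -0.042  0.   ]
jar side 0.88 [330. 238.] [ 0.633 -0.037  0.   ]
jar side 0.59 [216. 156.] [0.672 0.446 0.   ]
```

View pics/top0.png

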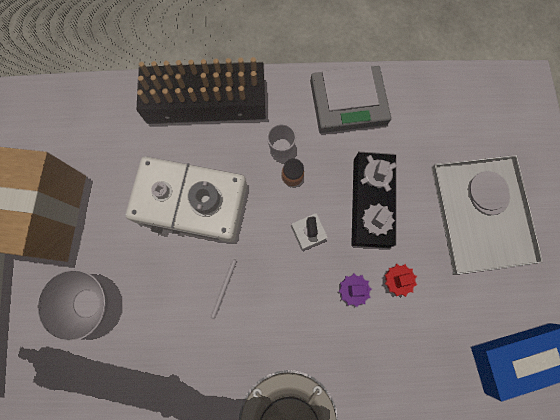

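View pics/side0.png

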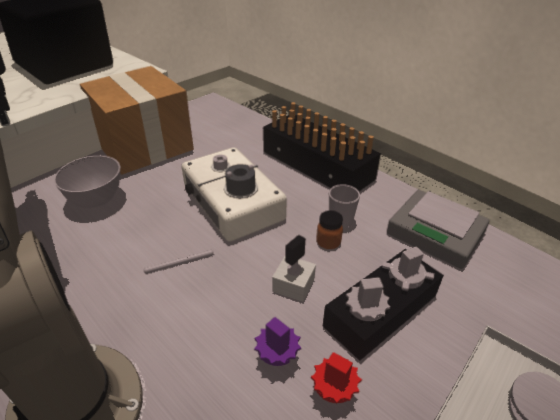

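The toothed-rotor candidates in the top view are the steel one in the rack (377,219), purple (355,290), red (400,281) and the paddle rotor (378,172). I choose the steel one with pointed teeth. The mill is at (187,198), with its spindle at (205,197) and screw at (160,189). The key is in its holder at (311,230).

```bash
cat >> h.py <<'E'
def go(p,ya=None,o=None):
    """shift/turn numbers to bring the TCP to p with tool y at world angle ya (deg, mod 180), tool down"""
    o=o or r.get_obs(); T=Rm(o["orientation"]); p0=np.array(o["tcp_pos"])
    cur=np.degrees(np.arctan2(T[1,1],T[0,1]))
    if ya is None: ya=cur
    ya=cur+(ya-cur+90)%180-90
    a=np.radians(ya); y=np.array([np.cos(a),np.sin(a),0]); z=np.array([0,0,-1.]); x=np.cross(y,z)
    G=np.c_[x,y,z]; s=T.T@(np.array(p)-p0)/.25; w=R.from_matrix(T.T@G).as_rotvec()/(np.pi/2)
    print("row",np.round(s,3).tolist(),np.round(w,3).tolist(),"n>=",round(max(np.linalg.norm(s)*4,np.linalg.norm(w)*90/10.7),1),"yaw",round(cur,1),"->",round(ya,1),"j7",round(o["joints"][6],2))
E
python3 - <<'E'
from h import *
F={n:r.grab_frame(n) for n in("top","side")}
save(F["top"],"crop.png",(280,130,140,190),3)
f=F["top"]
for p in((205,197),(205,190)): print(at_z(f,p,.128))
for t in("toothed_rotor","key"):
    for n,f in F.items():
        for d in r.outline_of(f,t)[:4]: print(t,n,d["conf"],d["rect"])
go([.188,.648,.40],75); go([.5,.25,.40],75)
f=r.grab_frame("wrist"); o=r.get_obs(); T=Rm(o["orientation"]); print("cam in tool",T.T@(np.array(f["eye"])-o["tcp_pos"]),(T.T@Rm(f["attitude"])).round(3),f["intrinsics"][0])
E
```

```text
[0.54487279 0.18000078 0.128     ]
[0.56208221 0.18002926 0.128     ]
toothed_rotor top 0.84 [384.5, 262.7, 33.8, 35.2]
toothed_rotor top 0.73 [336.3, 272.8, 33.9, 33.7]
toothed_rotor top 0.65 [361.9, 205.0, 33.2, 27.1]
toothed_rotor side 0.87 [313.5, 351.4, 45.9, 50.1]
toothed_rotor side 0.86 [257.2, 317.0, 44.4, 49.2]
toothed_rotor side 0.83 [348.6, 279.1, 43.3, 41.8]
key top 0.57 [302.6, 217.7, 15.1, 17.8]
key side 0.88 [286.2, 232.8, 18.6, 40.6]
row [0.001, -0.001, -0.827] [0.0, -0.0, -0.013] n>= 3.3 yaw 73.8 -> 75.0 j7 -0.08
row [-1.642, -1.182, -0.827] [0.0, -0.0, -0.013] n>= 8.7 yaw 73.8 -> 75.0 j7 -0.08
cam in tool [ 0.076203   -0.00030818 -0.1811122 ] [[ 0.     0.956  0.294]
 [ 1.    -0.     0.   ]
 [ 0.     0.294 -0.956]] [377.57295583   0.         286.29716321]
```

View pics/crop.png

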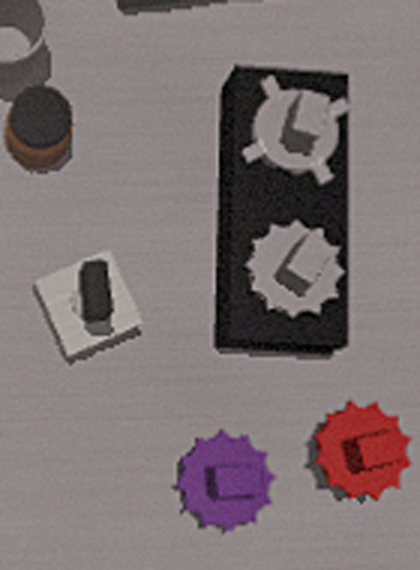

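The crop confirms it: the steel rotor with pointed teeth is at crop (297,268), with the paddle rotor above it at (298,128). The purple (225,482) and red (362,452) ones are decoys.

>>> apply_moves --pt "0 0 -0.25 0 0 0" --pt "-0.05 -0.05 -0.5 0 0 0" --pt "-0.2 -0.2 -0.75 0 0 0" --pt "-0.4 -0.35 -0.83 0 0 0" --pt "-0.6 -0.5 -0.83 0 0 0"

```text
clock: 2.08
tcp_pos: [0.2862, 0.5023, 0.4009]
orientation: [0.441, 3.109, 0.007]
contact_force: [1.4, 0.7, 0.4]
grip_width: 0.0855
gripper_force: 0.0
```

>>> apply_moves --pt "-0.15 -0.15 0 0 0 0" --pt "-0.35 -0.3 0 0 0 0" --pt "-0.55 -0.45 0 0 0 0" --pt "-0.75 -0.6 0 0 0 0" --pt "-0.95 -0.7 0 0 0 0"

```text
clock: 2.7
tcp_pos: [0.4657, 0.2659, 0.399]
orientation: [0.444, 3.109, 0.002]
contact_force: [1.3, 0.2, -0.9]
grip_width: 0.0856
gripper_force: 0.0
```

```bash
python3 - <<'E'
from h import *
o=r.get_obs(); print(o["clock"],o["tcp_pos"],o["joints"])
f=r.grab_frame("wrist"); save(f,"w1.png")
for t,z in dict(mill=0,spindle_face=.128,screw_top=.106).items():
    for d in r.landmark_of(f,t)[:3]: print(t,round(d["conf"],2),np.round(d["point"],1),np.round(at_z(f,d["point"],z),4))
go([.49,-.2,.40],60)
E
```

```text
2.7 [0.46567902 0.26590717 0.39904139] [-0.90772732  0.10923777  0.30661012  1.59939833 -0.03365518  1.43674889
  0.68862514]
mill 0.93 [285.9 206.8] [0.56   0.2378 0.    ]
spindle_face 0.91 [244.3 239. ] [0.5495 0.1852 0.128 ]
spindle_face 0.62 [  1.4 322.6] [ 0.5751 -0.1912  0.128 ]
spindle_face 0.5 [ 84.2 205.8] [0.4502 0.0037 0.128 ]
screw_top 0.91 [330.8 229.1] [0.5761 0.2956 0.106 ]
row [-0.622, -1.766, -0.007] [0.0, -0.0, 0.152] n>= 7.5 yaw 73.6 -> 60.0 j7 0.68
```

View pics/w1.png

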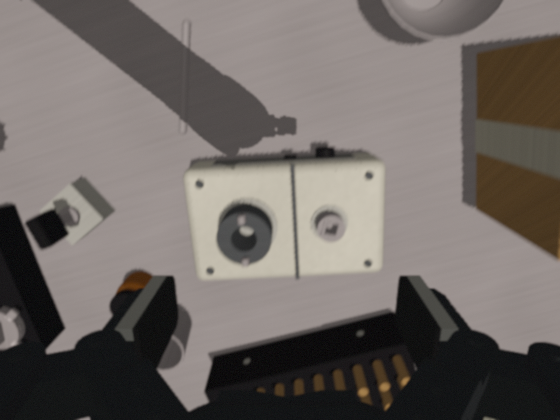

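The picture shows the mill deck (190–385, 160–278), the spindle mouth near (244,237), and the screw at (330,224). I'll fit the deck's outline for the mill's yaw.

```bash
python3 - <<'E'
from h import *
f=r.grab_frame("wrist"); im=cv2.cvtColor(f["pixels"],cv2.COLOR_RGB2HSV)
d=r.outline_of(f,"mill")[0]; m=d["pixels"].astype(np.uint8)
v=im[...,2]; print(np.percentile(v[m>0],[10,50,90]))
k=((v>np.percentile(v[m>0],50)*.9)&(cv2.dilate(m,np.ones((9,9)))>0)).astype(np.uint8)
c=max(cv2.findContours(cv2.morphologyEx(k,cv2.MORPH_CLOSE,np.ones((9,9))),0,1)[0],key=cv2.contourArea)[:,0]
P=np.array([at_z(f,p,.08)[:2] for p in c])
h=cv2.minAreaRect((P*1000).astype(np.float32)); print(h)
a=np.radians(h[2]); 
for b in(h[2],h[2]-90): print(b)
# screw holes/marks: dark blobs on deck
for n in("spindle_face","screw_top"):
    z=.128 if n[1]=="p" else .106
    print(n,[at_z(f,x["point"],z).round(4) for x in r.landmark_of(f,n)[:1]])
save(f,"w2.png",(180,145,220,150),3.6)
E
```

```text
[ 81. 195. 201.]
((559.2958984375, 240.2406005859375), (269.6080017089844, 160.00245666503906), 76.67452239990234)
76.67452239990234
-13.325477600097656
spindle_face [array([0.5505, 0.1838, 0.128 ])]
screw_top [array([0.5782, 0.2943, 0.106 ])]
```

View pics/w2.png

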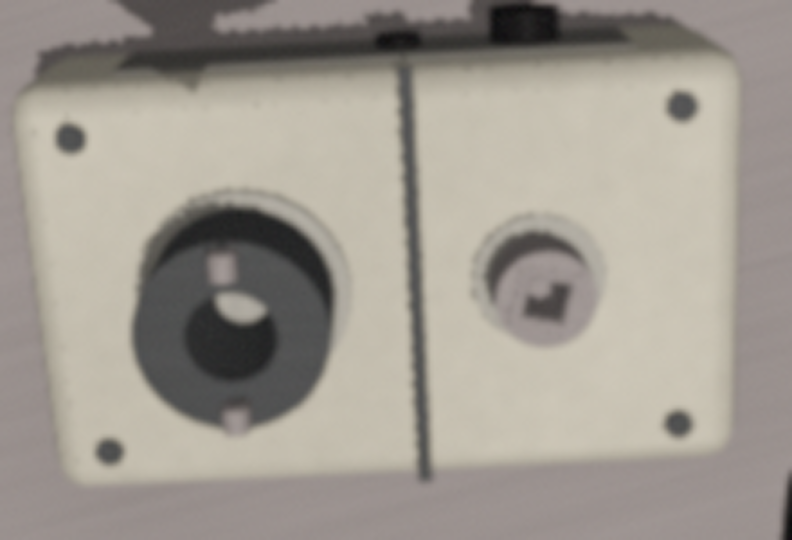

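>>> apply_moves --pt "-0.05 -0.2 0 0 0 0" --pt "-0.15 -0.4 0 0 0 0.05" --pt "-0.22 -0.6 0 0 0 0.1" --pt "-0.3 -0.8 0 0 0 0.15" --pt "-0.35 -1.0 0 0 0 0.15"

```text
clock: 3.72
tcp_pos: [0.4788, 0.0031, 0.3984]
orientation: [0.803, 3.037, 0.0]
contact_force: [0.1, -1.0, -0.3]
grip_width: 0.0853
gripper_force: 0.0
```

```bash
python3 - <<'E'
from h import *
o=r.get_obs(); print(o["clock"],o["tcp_pos"])
f=r.grab_frame("wrist")
for t,z in dict(toothed_rotor=.065,paddle_rotor=.065,rack=0,key=.045,key_holder=0).items():
    for d in r.landmark_of(f,t)[:3]: print(t,round(d["conf"],2),np.round(d["point"],1),np.round(at_z(f,d["point"],z),4))
go([.44,-.17,.33],55)
E
```

```text
3.725 [0.47877959 0.00314439 0.39842203]
toothed_rotor 0.91 [110.8 111.1] [ 0.3148 -0.1742  0.065 ]
toothed_rotor 0.8 [ 57.8 161.2] [ 0.3312 -0.2809  0.065 ]
toothed_rotor 0.72 [142.5 236.4] [ 0.482  -0.2424  0.065 ]
paddle_rotor 0.72 [182.3 302.8] [ 0.6026 -0.2539  0.065 ]
rack 0.56 [176.1 255.5] [ 0.5468 -0.2488  0.    ]
key 0.65 [234.9 173.2] [ 0.4717 -0.0786  0.045 ]
key_holder 0.56 [241.1 162.2] [ 0.4667 -0.0711  0.    ]
row [-0.211, -0.688, 0.273] [0.0, -0.0, 0.061] n>= 3.1 yaw 60.5 -> 55.0 j7 0.91
```

The mill is found: +y at 76.5°, spindle ≈(.549,.185), screw ≈(.576,.2965). Next I go above the rotor.

```bash
python3 - <<'E'
from h import *
go([.483,-.243,.22],50)
E
```

```text
row [-0.505, -0.858, 0.713] [0.0, -0.0, 0.116] n>= 4.9 yaw 60.5 -> 50.0 j7 0.91
```

>>> apply_moves --pt "-0.1 -0.22 0.05 0 0 0.05" --pt "-0.25 -0.44 0.15 0 0 0.1" --pt "-0.4 -0.65 0.3 0 0 0.12" --pt "-0.5 -0.82 0.45 0 0 0.12" --pt "-0.505 -0.858 0.65 0 0 0.12"

```text
clock: 4.65
tcp_pos: [0.4844, -0.2452, 0.2393]
orientation: [1.085, 2.944, -0.001]
contact_force: [1.1, 1.2, -0.5]
grip_width: 0.0852
gripper_force: 0.0
```

```bash
python3 - <<'E'
from h import *
o=r.get_obs(); print(o["clock"],o["tcp_pos"])
f=r.grab_frame("wrist"); save(f,"w3.png")
for t,z in dict(toothed_rotor=.065,rack=0).items():
    for d in r.landmark_of(f,t)[:2]: print(t,round(d["conf"],2),np.round(d["point"],1),np.round(at_z(f,d["point"],z),4))
E
```

```text
4.65 [ 0.48440196 -0.24523404  0.23933839]
toothed_rotor 0.72 [286.7 171.7] [ 0.4816 -0.2433  0.065 ]
toothed_rotor 0.58 [147.9  79.3] [ 0.336  -0.2833  0.065 ]
rack 0.66 [317.8 202.2] [ 0.5427 -0.2478  0.    ]
```

View pics/w3.png

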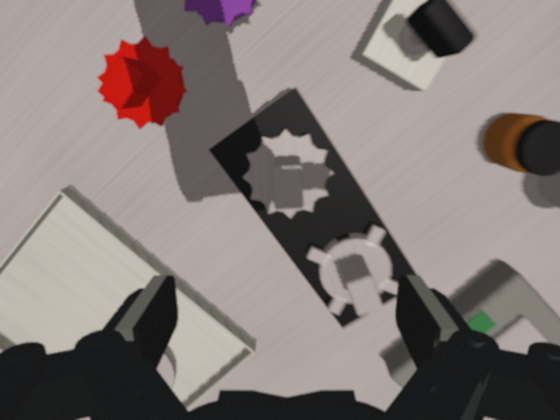

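The picture shows the toothed rotor centred at (287,172). Its grip block, rows 165–207 and columns 275–303, lies along the tool's x, so the current yaw suits the grasp. I'm going down.

```bash
python3 - <<'E'
from h import *
go([.4825,-.2438,.093])
E
```

```text
row [-0.012, 0.001, 0.575] [-0.002, -0.003, -0.0] n>= 2.3 yaw 49.5 -> 49.5 j7 1.43
```

>>> apply_moves --pt "-0.012 0 0.15 0 0 0" --pt "-0.012 0 0.3 0 0 0" --pt "-0.012 0 0.45 0 0 0" --pt "-0.012 0 0.55 0 0 0" --pt "-0.012 0 0.575 0 0 0" --claw 1

```text
clock: 5.42
tcp_pos: [0.4865, -0.2431, 0.0959]
orientation: [-1.082, -2.949, -0.002]
contact_force: [-0.0, 0.4, 0.5]
grip_width: 0.0858
gripper_force: 0.0
```

>>> apply_moves --pt "0 0 0 0 0 0" --pt "0 0 0 0 0 0" --pt "0 0 0 0 0 0" --pt "0 0 0 0 0 0" --pt "0 0 0 0 0 0" --claw 0 --newtons 70

```text
clock: 6.05
tcp_pos: [0.4848, -0.2455, 0.0959]
orientation: [1.087, 2.947, 0.0]
contact_force: [0.2, -0.1, -0.4]
grip_width: -0.0003
gripper_force: 0.0
```

The gripper shut on nothing, so I'm looking.

```bash
python3 - <<'E'
from h import *
print(r.get_obs()["tcp_pos"], r.get_obs()["grip_width"])
f=r.grab_frame("wrist"); g=r.grab_frame("side")
a=f["pixels"]; b=cv2.resize(g["pixels"][200:400,230:450],(462,420))
im=np.hstack([a[:, 100:430],b])[:,:,::-1]; cv2.imwrite("pics/miss.png",im); 
E
```

```text
[ 0.48476366 -0.24550958  0.0959029 ] -0.0002550440527776817
```

View pics/miss.png

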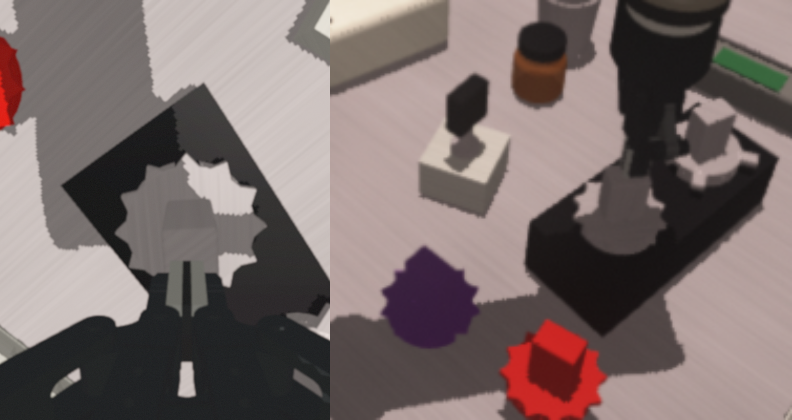

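```bash
python3 - <<'E'
from h import *
o=r.get_obs(); f=r.grab_frame("wrist"); g=r.grab_frame("side"); t=r.grab_frame("top")
T=Rm(o["orientation"]); p=o["tcp_pos"]
for n,c in(("w",f),("s",g),("t",t)):
    print(n,"tcp",proj(c,p).round(1),"blocktop",proj(c,[.4825,-.2435,.129]).round(1),"flange",proj(c,[.4825,-.2435,.065]).round(1))
    for d in r.landmark_of(c,"toothed_rotor")[:3]: print("  ",round(d["conf"],2),np.round(d["point"],1),at_z(c,d["point"],.065).round(3))
print(T.T@(np.array(f["eye"])-p), (T.T@Rm(f["attitude"])).round(3),T.round(3))
cv2.imwrite("pics/s2.png",cv2.resize(np.hstack([g["pixels"][200:360,300:460],t["pixels"][130:290,300:460]])[:,:,::-1],None,fx=2.5,fy=2.5))
E
```

```text
w tcp [[287.8 246.5]] blocktop [[288.4 270. ]] flange [[287.8 221.7]]
   0.81 [288.9 222.7] [ 0.483 -0.243  0.065]
   0.57 [63.9 76. ] [ 0.34  -0.282  0.065]
s tcp [[370.2 294.5]] blocktop [[371.3 282.4]] flange [[366.1 305.2]]
   0.87 [336.8 380.1] [ 0.326 -0.3    0.065]
   0.79 [277.2 347. ] [ 0.303 -0.189  0.065]
   0.72 [368.8 305.6] [ 0.485 -0.248  0.065]
t tcp [[381.2 217.9]] blocktop [[384.2 216.4]] flange [[377.3 220.9]]
   0.71 [373.9 218.8] [ 0.488 -0.235  0.065]
   0.48 [351.5 289.5] [ 0.316 -0.165  0.065]
[ 0.0759619  -0.00075974 -0.18109732] [[ 0.     0.956  0.294]
 [ 1.    -0.     0.   ]
 [ 0.     0.294 -0.956]] [[-0.76  0.65  0.  ]
 [ 0.65  0.76  0.  ]
 [ 0.    0.   -1.  ]]
```

View pics/s2.png

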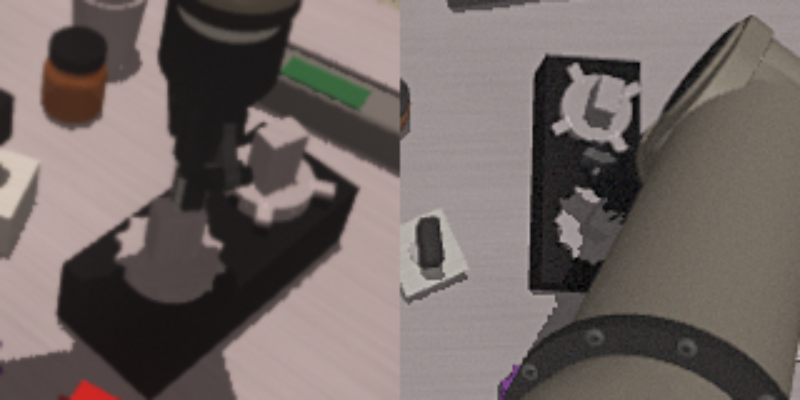

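```bash
python3 - <<'E'
from h import *
f=r.grab_frame("wrist"); o=r.get_obs(); T=Rm(o["orientation"]); p=np.array(o["tcp_pos"])
ef=T.T@(np.array(f["eye"])-p); A=T.T@Rm(f["attitude"])
def show(fr,T,p,tag):
    c=np.array([.483,-.2435,.065]); X=T[:,0];Y=T[:,1]
    for z in(.016,.064):
        print(tag,z,[proj(fr,c+sx*.018*X+sy*.012*Y+[0,0,z])[0].round(0).tolist() for sx,sy in((1,1),(1,-1),(-1,-1),(-1,1))])
show(f,T,p,"now")
T3=Rm([1.085,2.944,-.001]);p3=np.array([.4844,-.2452,.2393])
f3=dict(f);f3["eye"]=p3+T3@ef;f3["attitude"]=R.from_matrix(T3@A).as_rotvec()
show(f3,T3,p3,"w3")
im=cv2.imread("pics/w3.png")[125:245,220:350]; im2=f["pixels"][180:310,215:360,::-1]
cv2.imwrite("pics/cmp.png",np.hstack([cv2.resize(im,(390,360),interpolation=2),cv2.resize(im2,(402,360),interpolation=2)]))
E
```

```text
now 0.016 [[311.0, 201.0], [266.0, 201.0], [267.0, 262.0], [310.0, 262.0]]
now 0.064 [[318.0, 232.0], [260.0, 232.0], [262.0, 307.0], [316.0, 307.0]]
w3 0.016 [[301.0, 157.0], [274.0, 157.0], [275.0, 196.0], [300.0, 196.0]]
w3 0.064 [[303.0, 167.0], [272.0, 167.0], [273.0, 211.0], [302.0, 211.0]]
```

View pics/cmp.png

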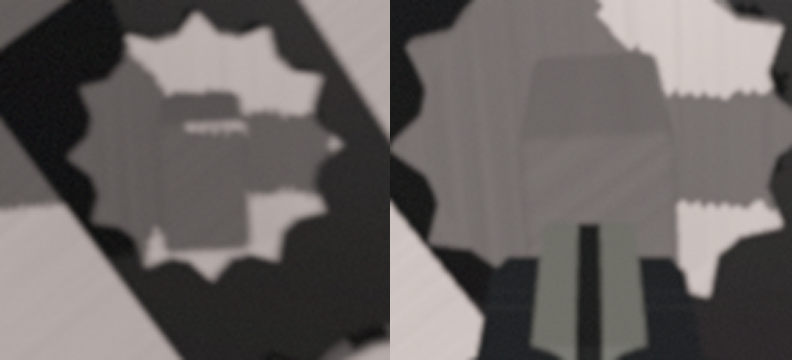

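The comparison shows the shut pads ending at row ~261, on the block's top face, whereas the reported TCP projects to row 246. Finger scale in the open view and the side view both put the real tips about 35–40 mm behind the reported TCP. I'll open, then go lower in checked steps.

>>> apply_moves --pt "-0.005 0.005 0 0 0 0" --pt "-0.005 0.005 0 0 0 0" --pt "-0.005 0.005 0 0 0 0" --pt "-0.005 0.005 0 0 0 0" --pt "-0.005 0.005 0 0 0 0" --claw 1

```text
clock: 7.12
tcp_pos: [0.4865, -0.2454, 0.0957]
orientation: [-1.088, -2.947, -0.0]
contact_force: [-0.1, -0.6, -0.7]
grip_width: 0.0855
gripper_force: 0.0
```

>>> apply_moves --pt "0 0 0.02 0 0 0" --pt "0 0 0.04 0 0 0" --pt "0 0 0.06 0 0 0" --pt "0 0 0.08 0 0 0" --pt "0 0 0.08 0 0 0"

```text
clock: 7.75
tcp_pos: [0.4861, -0.2452, 0.0752]
orientation: [-1.087, -2.946, 0.0]
contact_force: [-0.2, -0.6, -0.6]
grip_width: 0.0851
gripper_force: 0.0
```

```bash
python3 - <<'E'
from h import *
o=r.get_obs(); print(o["tcp_pos"],o["contact_force"],o["grip_width"])
f=r.grab_frame("wrist"); g=r.grab_frame("side")
cv2.imwrite("pics/open.png",np.hstack([f["pixels"],cv2.resize(g["pixels"][230:350,320:400],(240,420)) [:420]])[:,:,::-1])
E
```

```text
[ 0.48613677 -0.24523193  0.07523909] [-0.21602777 -0.56590924 -0.58976215] 0.08506680435072046
```

View pics/open.png

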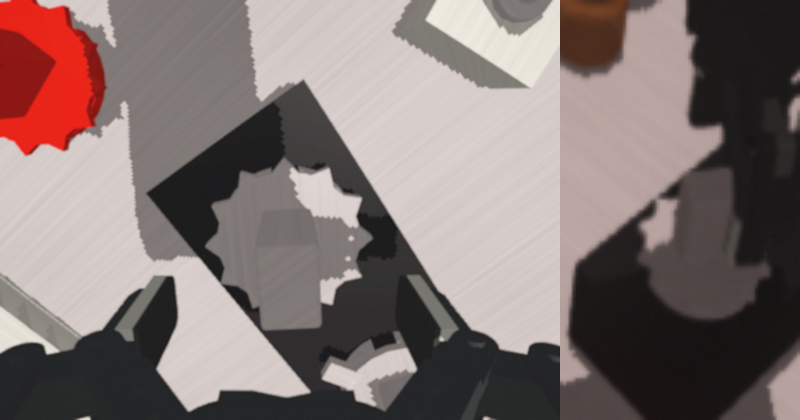

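The picture shows the open pads still high, with tip rows ~275, about 49 mm behind the TCP instead of 13. The block's top face is centred between them at (290,287). The real tips are thus ~36 mm short of the reported TCP. I'm lowering 18 mm more and closing.

>>> apply_moves --pt "0 0 0.02 0 0 0" --pt "0 0 0.04 0 0 0" --pt "0 0 0.06 0 0 0" --pt "0 0 0.072 0 0 0" --pt "0 0 0.072 0 0 0"

```text
clock: 8.48
tcp_pos: [0.4863, -0.2453, 0.0574]
orientation: [-1.087, -2.947, 0.0]
contact_force: [-0.7, -0.5, -0.1]
grip_width: 0.0856
gripper_force: 0.0
```

>>> apply_moves --pt "0 0 0 0 0 0" --pt "0 0 0 0 0 0" --pt "0 0 0 0 0 0" --pt "0 0 0 0 0 0" --pt "0 0 0 0 0 0" --claw 0 --newtons 70

```text
clock: 9.1
tcp_pos: [0.4869, -0.2454, 0.0581]
orientation: [1.087, 2.947, 0.0]
contact_force: [0.4, 1.4, 4.0]
grip_width: 0.0234
gripper_force: 68.4
```

>>> apply_moves --pt "0 0 -0.08 0 0 0" --pt "0 0 -0.24 0 0 0" --pt "0 0 -0.44 0 0 0" --pt "0 0 -0.64 0 0 0" --pt "0 0 -0.84 0 0 0"

```text
clock: 9.72
tcp_pos: [0.4852, -0.2448, 0.2681]
orientation: [-1.087, -2.945, 0.0]
contact_force: [0.3, 0.3, -5.7]
grip_width: 0.023
gripper_force: 68.9
```

```bash
python3 - <<'E'
from h import *
o=r.get_obs(); print(o["tcp_pos"],o["contact_force"],o["grip_width"])
go([.52,-.02,.265],76.5); go([.549,.185,.265],76.5)
E
```

```text
[ 0.48522702 -0.24475019  0.26808634] [ 0.32875154  0.2639728  -5.68915125] 0.0229846752886173
row [0.478, 0.774, 0.013] [-0.0, -0.002, -0.3] n>= 3.6 yaw 49.5 -> 76.5 j7 1.42
row [0.923, 1.473, 0.013] [-0.0, -0.002, -0.3] n>= 7.0 yaw 49.5 -> 76.5 j7 1.42
```

>>> apply_moves --pt "0.07 0.12 0 0 0 -0.03" --pt "0.18 0.3 0 0 0 -0.1" --pt "0.29 0.48 0 0 0 -0.18" --pt "0.4 0.65 0 0 0 -0.25" --pt "0.478 0.774 0.01 0 0 -0.3"

```text
clock: 10.35
tcp_pos: [0.5203, -0.0179, 0.2641]
orientation: [-0.361, -3.119, -0.0]
contact_force: [0.3, -1.1, -5.1]
grip_width: 0.023
gripper_force: 69.0
```

```bash
python3 - <<'E'
from h import *
o=r.get_obs(); print(o["tcp_pos"],o["contact_force"],o["grip_width"])
go([.549,.185,.265],76.5)
f=r.grab_frame("wrist")
for t,z in dict(spindle_face=.128,screw_top=.106,mill=0).items():
    for d in r.landmark_of(f,t)[:2]: print(t,round(d["conf"],2),np.round(d["point"],1),np.round(at_z(f,d["point"],z),4))
E
```

```text
[ 0.52027372 -0.01790999  0.2640765 ] [ 0.33149393 -1.12187683 -5.10577818] 0.023024873791894204
row [0.074, 0.816, -0.004] [-0.0, -0.001, 0.003] n>= 3.3 yaw 76.8 -> 76.5 j7 1.37
spindle_face 0.6 [523.7 164.8] [0.5485 0.1861 0.128 ]
screw_top 0.37 [225.6 133.8] [ 0.4667 -0.0611  0.106 ]
mill 0.65 [506.1 144.5] [0.56   0.2416 0.    ]
mill 0.39 [228.7 127.2] [ 0.4666 -0.0744  0.    ]
```

>>> apply_moves --pt "0.01 0.12 0 0 0 0" --pt "0.02 0.3 0 0 0 0" --pt "0.04 0.48 0 0 0 0" --pt "0.06 0.66 0 0 0 0" --pt "0.074 0.816 0 0 0 0"

```text
clock: 11.18
tcp_pos: [0.5509, 0.1818, 0.2646]
orientation: [-0.373, -3.119, 0.002]
contact_force: [0.6, -0.4, -6.5]
grip_width: 0.0231
gripper_force: 69.3
```

```bash
python3 - <<'E'
from h import *
for k in range(2):
  for n in("wrist","side","top"):
    f=r.grab_frame(n); o=r.get_obs(); p=np.array(o["tcp_pos"]); T=Rm(o["orientation"])
    for t in("toothed_rotor","spindle_face","screw_top","mill"):
        z=dict(spindle_face=.128,screw_top=.106,mill=0).get(t,p[2]+.007)
        for d in r.landmark_of(f,t)[:4]:
            q=at_z(f,d["point"],z)
            if t!="toothed_rotor" or np.hypot(*(q-p)[:2])<.06: print(n,t,round(d["conf"],2),np.round(d["point"],1),q.round(4),"tool",(T.T@(q-p)).round(4))
print(p)
E
```

```text
wrist toothed_rotor 0.98 [284.2 241.9] [0.5452 0.1818 0.2713] tool [ 0.0039 -0.0084 -0.007 ]
wrist spindle_face 0.8 [291.2 181.7] [0.5485 0.1862 0.128 ] tool [ 0.0015 -0.0037  0.1362]
wrist screw_top 0.83 [412.7 175.1] [0.5736 0.2955 0.106 ] tool [0.002  0.1083 0.1585]
wrist screw_top 0.5 [132.6 258.7] [0.5922 0.0146 0.106 ] tool [-0.0803 -0.1608  0.1578]
wrist mill 0.92 [336.6 156.7] [0.5605 0.2402 0.    ] tool [0.0021 0.0513 0.2644]
side toothed_rotor 0.71 [237.9 117.2] [0.5478 0.1787 0.2719] tool [ 0.003  -0.0015 -0.007 ]
side spindle_face 0.84 [239.1 169.1] [0.5534 0.1918 0.128 ] tool [0.0006 0.0128 0.1369]
side screw_top 0.43 [218.6 155.4] [0.5786 0.3045 0.106 ] tool [0.0028 0.1283 0.1587]
side mill 0.57 [238.2 116.4] [0.8969 0.6036 0.    ] tool [-0.2356  0.4945  0.264 ]
side mill 0.55 [235.  202.8] [0.5621 0.2284 0.    ] tool [0.0007 0.0506 0.2648]
top toothed_rotor 0.83 [192.  180.3] [0.5462 0.1817 0.2724] tool [ 0.0049 -0.0005 -0.007 ]
top spindle_face 0.62 [201.5 193.1] [0.5547 0.1884 0.128 ] tool [-0.0019  0.008   0.1374]
top mill 0.85 [193.3 198.6] [0.5721 0.2338 0.    ] t
[... 588 characters left out ...]
 [0.5524 0.1785 0.2722] tool [-0.0023 -0.0032 -0.007 ]
side spindle_face 0.84 [237.4 173.1] [0.5393 0.1817 0.128 ] tool [ 0.0113 -0.0031  0.1372]
side screw_top 0.65 [219.9 158.8] [0.5705 0.289  0.106 ] tool [0.0059 0.1085 0.1592]
side mill 0.64 [233.6 201.3] [0.5637 0.2359 0.    ] tool [2.000e-04 5.530e-02 2.652e-01]
side mill 0.53 [290.7 284. ] [ 0.4631 -0.0699  0.    ] tool [ 0.0266 -0.2655  0.2652]
top toothed_rotor 0.86 [191.2 177.5] [0.5522 0.1835 0.2722] tool [-0.0009  0.0016 -0.007 ]
top spindle_face 0.63 [196.7 194.9] [0.5507 0.1999 0.128 ] tool [0.0044 0.0172 0.1372]
top mill 0.72 [189.6 200.5] [0.5671 0.2439 0.    ] tool [-0.0013  0.0639  0.2653]
[0.55095517 0.18209785 0.26524806]
```

```bash
python3 - <<'E'
from h import *
go([.5535,.1857,.18],76.5)
E
```

```text
row [-0.006, 0.017, 0.341] [0.0, 0.0, -0.0] n>= 1.4 yaw 76.5 -> 76.5 j7 1.05
```

>>> apply_moves --pt "-0.006 0.017 0.08 0 0 0" --pt "-0.006 0.017 0.16 0 0 0" --pt "-0.006 0.017 0.24 0 0 0" --pt "-0.006 0.017 0.32 0 0 0" --pt "-0.006 0.017 0.341 0 0 0"

```text
clock: 13.3
tcp_pos: [0.5525, 0.1857, 0.1788]
orientation: [-0.369, -3.118, 0.002]
contact_force: [-0.3, 1.0, -4.8]
grip_width: 0.0232
gripper_force: 69.2
```

```bash
python3 - <<'E'
from h import *
print(r.get_obs()["tcp_pos"])
for k in range(3):
    f=r.grab_frame("wrist"); o=r.get_obs(); p=np.array(o["tcp_pos"]); T=Rm(o["orientation"])
    for t in("toothed_rotor","spindle_face","screw_top","mill"):
        z=dict(spindle_face=.128,screw_top=.106,mill=0).get(t,p[2]+.007)
        for d in r.landmark_of(f,t)[:1]:
            q=at_z(f,d["point"],z); print(t,round(d["conf"],2),q.round(4),"tool",(T.T@(q-p)).round(4))
go([.5535,.1857,.14],76.5)
E
```

```text
[0.55254744 0.18565898 0.1788004 ]
toothed_rotor 0.88 [0.5466 0.1854 0.1859] tool [ 0.006  -0.0018 -0.007 ]
screw_top 0.95 [0.5773 0.2951 0.106 ] tool [0.0016 0.1122 0.0728]
mill 0.7 [0.561  0.2432 0.    ] tool [0.0052 0.0581 0.1789]
toothed_rotor 0.93 [0.5477 0.187  0.1879] tool [ 0.0064 -0.0006 -0.007 ]
screw_top 0.57 [0.5755 0.2966 0.106 ] tool [0.005  0.1124 0.0751]
mill 0.97 [0.5589 0.2406 0.    ] tool [0.0082 0.0539 0.181 ]
toothed_rotor 0.77 [0.5482 0.1863 0.1873] tool [ 0.0052 -0.0009 -0.007 ]
screw_top 0.64 [0.5758 0.2973 0.106 ] tool [0.0043 0.1134 0.0744]
mill 0.55 [0.5605 0.2411 0.    ] tool [0.0062 0.0551 0.1803]
row [-0.001, -0.001, 0.16] [0.0, 0.0, 0.0] n>= 0.6 yaw 76.5 -> 76.5 j7 1.09
```

>>> apply_moves --pt "0 0 0.04 0 0 0" --pt "0 0 0.08 0 0 0" --pt "0 0 0.12 0 0 0" --pt "0 0 0.15 0 0 0" --pt "0 0 0.15 0 0 0"

```text
clock: 14.68
tcp_pos: [0.5529, 0.1856, 0.1416]
orientation: [-0.369, -3.119, 0.001]
contact_force: [0.7, 0.5, -4.6]
grip_width: 0.0229
gripper_force: 69.4
```

>>> apply_moves --pt "0 0 0.012 0 0 0" --pt "0 0 0.024 0 0 0" --pt "0 0 0.036 0 0 0" --pt "0 0 0.044 0 0 0" --pt "0 0 0.044 0 0 0"

```text
clock: 15.3
tcp_pos: [0.5533, 0.1858, 0.1314]
orientation: [-0.369, -3.12, 0.0]
contact_force: [-0.0, 0.6, -6.3]
grip_width: 0.0229
gripper_force: 69.4
```

>>> apply_moves --pt "0 0 0.004 0 0 0" --pt "0 0 0.008 0 0 0" --pt "0 0 0.012 0 0 0" --pt "0 0 0.016 0 0 0" --pt "0 0 0.016 0 0 0"

```text
clock: 15.92
tcp_pos: [0.5533, 0.1858, 0.1274]
orientation: [-0.369, -3.12, 0.0]
contact_force: [0.6, 0.7, -5.6]
grip_width: 0.0229
gripper_force: 69.4
```

Below dog-contact height with no load, so the slot is going over the dogs.

>>> apply_moves --pt "0 0 0.006 0 0 0" --pt "0 0 0.012 0 0 0" --pt "0 0 0.018 0 0 0" --pt "0 0 0.024 0 0 0" --pt "0 0 0.024 0 0 0"

```text
clock: 16.55
tcp_pos: [0.5533, 0.1858, 0.1213]
orientation: [-0.369, -3.12, 0.0]
contact_force: [-0.1, 0.6, -4.9]
grip_width: 0.0234
gripper_force: 69.4
```

>>> apply_moves --pt "0 0 0.002 0 0 0" --pt "0 0 0.004 0 0 0" --pt "0 0 0.006 0 0 0" --pt "0 0 0.006 0 0 0" --pt "0 0 0.006 0 0 0"

```text
clock: 17.18
tcp_pos: [0.5535, 0.1859, 0.1211]
orientation: [0.369, 3.12, 0.001]
contact_force: [-4.0, -1.4, 6.3]
grip_width: 0.0233
gripper_force: 71.0
```

Contact came exactly at the home height, .1211. I'm releasing and rising.

>>> apply_moves --pt "0 0 0 0 0 0" --pt "0 0 0 0 0 0" --pt "0 0 0 0 0 0" --pt "0 0 0 0 0 0" --pt "0 0 -0.03 0 0 0" --claw 1

```text
clock: 17.8
tcp_pos: [0.553, 0.1857, 0.1273]
orientation: [-0.369, -3.119, 0.001]
contact_force: [0.7, -0.8, -0.6]
grip_width: 0.0853
gripper_force: 0.0
```

>>> apply_moves --pt "0 0 -0.1 0 0 0" --pt "0 0 -0.25 0 0 0" --pt "0 0 -0.4 0 0 0" --pt "0 0 -0.55 0 0 0" --pt "0 0 -0.55 0 0 0"

```text
clock: 18.42
tcp_pos: [0.5554, 0.1863, 0.2687]
orientation: [0.369, 3.114, 0.006]
contact_force: [-0.2, -0.1, -1.2]
grip_width: 0.0854
gripper_force: 0.0
```

```bash
python3 - <<'E'
from h import *
o=r.get_obs(); print(o["tcp_pos"],o["contact_force"],o["joints"])
F=[("wrist",r.grab_frame("wrist")),("side",r.grab_frame("side")),("top",r.grab_frame("top"))]
for n,f in F:
    for t,z in dict(toothed_rotor=.128,screw_top=.106,key=.045,key_holder=0).items():
        for d in r.landmark_of(f,t)[:4]:
            if d["conf"]>.4: print(n,t,round(d["conf"],2),at_z(f,d["point"],z).round(4))
f=F[0][1]
# socket angle from dark blob in the screw top
d=r.landmark_of(f,"screw_top")[0]; x,y=map(int,d["point"]); print(x,y)
g=cv2.cvtColor(f["pixels"],cv2.COLOR_RGB2GRAY)[y-20:y+20:2,x-24:x+24:2]
print("\n".join(" ".join(f"{v:3d}" for v in row) for row in g))
go([.47,-.073,.26],60)
E
```

```text
[0.55543286 0.18625954 0.26874891] [-0.15791661 -0.11605815 -1.19513632] [-0.83646712  0.28012976  0.51051513  1.7151904  -0.1479394   1.17774128
  1.04814824]
wrist toothed_rotor 0.62 [0.5457 0.186  0.128 ]
wrist screw_top 0.88 [0.5757 0.2931 0.106 ]
wrist screw_top 0.49 [ 0.4706 -0.0083  0.106 ]
wrist key 0.92 [ 0.4663 -0.0725  0.045 ]
wrist key_holder 0.75 [ 0.4675 -0.0746  0.    ]
side toothed_rotor 0.92 [ 0.2776 -0.2157  0.128 ]
side toothed_rotor 0.85 [0.5507 0.1818 0.128 ]
side toothed_rotor 0.69 [ 0.2937 -0.3161  0.128 ]
side screw_top 0.58 [0.574  0.2917 0.106 ]
side key 0.89 [ 0.4679 -0.0757  0.045 ]
side key_holder 0.72 [ 0.4636 -0.0759  0.    ]
side key_holder 0.62 [ 0.5053 -0.0432  0.    ]
top toothed_rotor 0.79 [ 0.3127 -0.1567  0.128 ]
top toothed_rotor 0.67 [0.5579 0.1863 0.128 ]
top toothed_rotor 0.64 [ 0.3319 -0.2644  0.128 ]
top screw_top 0.46 [0.5413 0.216  0.106 ]
top key 0.8 [ 0.474 -0.064  0.045]
top key 0.6 [0.5556 0.231  0.045 ]
top key_holder 0.78 [ 0.4609 -0.0709  0.    ]
402 172
162 173 147 101  81  72  71  72  72  95 131 150 155 155 155 154 155 155 153 15
[... 1220 characters left out ...]
5 135 128 113 101 115 147 153 150 152 155 178
176 169 171 172 159 131 145 152 152 152 152 152 150 152 152 150 146 140 152 154 151 151 168 192
177 165 169 172 170 166 150 150 154 153 154 153 153 153 151 154 153 155 154 152 153 165 189 197
191 185 177 173 169 172 171 161 154 152 153 152 153 153 152 154 149 153 153 155 170 192 197 196
194 195 192 182 171 172 174 171 166 157 154 152 152 151 152 152 152 155 163 179 194 197 196 196
193 194 195 195 187 180 180 172 171 170 167 161 161 162 162 164 171 181 190 195 197 196 196 197
193 193 194 194 195 195 193 190 188 186 181 183 189 190 191 192 194 195 196 195 195 195 194 196
row [0.082, -1.085, 0.02] [-0.0, -0.0, 0.183] n>= 4.4 yaw 76.5 -> 60.0 j7 1.05
```

>>> apply_moves --pt "0 -0.2 0 0 0 0" --pt "0.03 -0.42 0 0 0 0" --pt "0.05 -0.64 0 0 0 0" --pt "0.07 -0.86 0 0 0 0" --pt "0.082 -1.0 0 0 0 0"

```text
clock: 19.85
tcp_pos: [0.474, -0.0552, 0.2653]
orientation: [0.374, 3.119, 0.001]
contact_force: [0.4, 0.8, 0.5]
grip_width: 0.0855
gripper_force: 0.0
```

```bash
python3 - <<'E'
from h import *
o=r.get_obs(); print(o["tcp_pos"])
f=r.grab_frame("wrist"); o=r.get_obs()
for t,z in dict(key=.045,key_holder=0).items():
    for d in r.landmark_of(f,t)[:2]: print(t,round(d["conf"],2),d["point"],at_z(f,d["point"],z).round(4))
d=r.outline_of(f,"key")[0]; m=d["pixels"].astype(np.uint8); print(d["rect"])
x,y,w,h=map(int,d["rect"]); g=cv2.cvtColor(f["pixels"],cv2.COLOR_RGB2GRAY)
c=g[y-6:y+h+6:2,x-8:x+w+8:2]; print("\n".join("".join(" .:-=+*#%@"[9-min(9,v//22)] for v in row) for row in c)); print(x-8,y-6,proj(f,[.4675,-.074,.128]),proj(f,[.4675,-.074,.045]))
go([.4675,-.074,.19])
E
```

```text
[ 0.47398785 -0.05517064  0.26525054]
key 0.65 [269.4, 166.8] [ 0.4693 -0.073   0.045 ]
[249.1, 149.9, 31.3, 58.3]
========================
========================
===========+++==========
========+*#%%#+=========
=====+*#%%@@@%#+========
====+*%@@@@%@@#*++======
====*%@@@@@@@@%*+++=====
===+#%%@@@%%%@%#++++====
===*%@@@%%%%%@@#*+++====
==+#@@@@@%@%@%@%*+++====
==+#@%@@@@%%%@@%#+==-...
==+*%%%@@%%%%@@@#-::.   
===*%@@@%%@%%%@@#-...   
===+#%@%%@%%@%%%%=:.    
===+*%@@%%%%@%@@%*-.    
====*%%%@%%%%%@%@#=.    
====+#@%%@%@@%%@@%=.    
---==+%@%@@%@@%@@%+:    
.....:*@@%@@%%@%@@#:    
.    .=%%%%%%%%%%@%=.   
.    .-#%@%@%%%@%@%+:   
..    :+%@%@@%%%@%@*:   
...   .=%%%@@@%@@@@*:   
....  .-#%%%@@@@%%@*:  .
....   :+%@@%%@@@@%+:...
.....  .=%@%@@@%%%%+:...
......  :*%%%@@%%%%*-...
......  .=%@%%%%%##+-...
....... .-#%%%%###*=:...
.........:*%%%##*=-:....
..........-**+=-:.......
...........:::..........
........................
........................
........................
241 143 [[263.63365492 183.00101886]] [[268.04305209 165.3937236 ]]
row [0.01, -0.091, 0.301] [0.001, 0.0, -0.0] n>= 1.3 yaw 76.4 -> 76.4 j7 1.37
```

```bash
cat >> h.py <<'E'
import itertools
from scipy.optimize import minimize
def fitbox(f,mask,c0,yaws,z0,z1,lx=.022,ly=.010):
    """pose (x,y,yaw deg) of an upright box whose filled outline best covers mask"""
    S=4; M=cv2.resize(mask.astype(np.uint8),None,fx=S,fy=S,interpolation=0)>0
    def cost(v):
        a=np.radians(v[2]*10); X=np.array([np.cos(a),np.sin(a),0]);Y=np.array([-X[1],X[0],0])
        P=[np.array([v[0]/100,v[1]/100,z])+i*lx*X+j*ly*Y for i in(-1,1) for j in(-1,1) for z in(z0,z1)]
        h=cv2.convexHull(((proj(f,P)+.5)*S).astype(np.int32)); I=np.zeros(M.shape,np.uint8); cv2.fillConvexPoly(I,h,1)
        return 1-(M&(I>0)).sum()/(M|(I>0)).sum()
    b=min((minimize(cost,[c0[0]*100,c0[1]*100,y/10],method="Nelder-Mead",options=dict(initial_simplex=[[c0[0]*100,c0[1]*100,y/10],[c0[0]*100+.5,c0[1]*100,y/10],[c0[0]*100,c0[1]*100+.5,y/10],[c0[0]*100,c0[1]*100,y/10+1]])) for y in yaws),key=lambda q:q.fun)
    return b.x[0]/100,b.x[1]/100,b.x[2]*10,b.fun
E
python3 - <<'E'
from h import *
f=r.grab_frame("wrist"); d=r.outline_of(f,"key")[0]; x,y,w,h=map(int,d["rect"])
g=cv2.cvtColor(f["pixels"],cv2.COLOR_RGB2GRAY); k=np.zeros(g.shape,bool); k[y-4:y+h+4,x-6:x+w+6]=(g<62)[y-4:y+h+4,x-6:x+w+6]
n,l,s,_=cv2.connectedComponentsWithStats(k.astype(np.uint8)); k=l==1+np.argmax(s[1:,4])
print(fitbox(f,k,(.468,-.0735),(-30,0,30),.080,.128))
# socket edge directions from the earlier look at the mill (pose then: TCP .5554,.1863,.2687)
o=r.get_obs(); T=Rm(o["orientation"]); e=T.T@(np.array(f["eye"])-o["tcp_pos"]); A=T.T@Rm(f["attitude"])
T3=Rm([.369,3.119,.003]); f3=dict(f); f3["eye"]=np.array([.5553,.1863,.2688])+T3@e; f3["attitude"]=R.from_matrix(T3@A).as_rotvec()
for E_ in([(10,11.5),(11,11.9),(12,12.1),(13,12.5),(14,12.6),(15,12.9),(16,13.2)],[(19.3,7),(18.8,8),(18.5,9),(18.2,10),(17.8,11),(17.5,12)]):
    P=np.array([at_z(f3,(402-24+2*c,172-20+2*q),.106)[:2] for c,q in E_]); u=np.linalg.svd(P-P.mean(0))[2][0]; print(np.degrees(np.arctan2(u[1],u[0]))%90, P.mean(0))
E
```

```text
(np.float64(0.46652314784226073), np.float64(-0.07269010170538119), np.float64(-0.9623682436258554), np.float64(0.19393412777226082))
61.46269478244492 [0.5791798 0.2923361]
62.18509152849369 [0.57609624 0.30293129]
```

```bash
python3 - <<'E'
from h import *
go([.467,-.0735,.19],89)
E
```

```text
row [0.013, -0.095, 0.3] [0.0, 0.0, -0.138] n>= 1.3 yaw 76.6 -> 89.0 j7 1.37
```

>>> apply_moves --pt "0.01 -0.05 0.1 0 0 -0.06" --pt "0.013 -0.095 0.2 0 0 -0.138" --pt "0.013 -0.095 0.3 0 0 -0.138" --pt "0.013 -0.095 0.3 0 0 -0.138" --pt "0.013 -0.095 0.3 0 0 -0.138"

```text
clock: 20.78
tcp_pos: [0.4672, -0.0741, 0.1907]
orientation: [0.028, 3.141, -0.0]
contact_force: [0.1, -1.1, -0.1]
grip_width: 0.0852
gripper_force: 0.0
```

```bash
python3 - <<'E'
from h import *
f=r.grab_frame("wrist"); d=r.outline_of(f,"key")[0]; x,y,w,h=map(int,d["rect"]); print(d["rect"],d["conf"],r.get_obs()["tcp_pos"])
for t,z in dict(key=.045,key_holder=0).items():
    for q in r.landmark_of(f,t)[:1]: print(t,round(q["conf"],2),q["point"],at_z(f,q["point"],z).round(4))
g=cv2.cvtColor(f["pixels"],cv2.COLOR_RGB2GRAY)
for th in(55,75,95):
    k=np.zeros(g.shape,bool); k[y-5:y+h+5,x-6:x+w+6]=(g<th)[y-5:y+h+5,x-6:x+w+6]
    n,l,s,_=cv2.connectedComponentsWithStats(k.astype(np.uint8)); j=1+np.argmax(s[1:,4]); k=l==j
    print(th,s[j],fitbox(f,k,(.467,-.0735),(-25,0,25),.080,.128))
c=g[y-6:y+h+6:3,x-8:x+w+8:2]; print("\n".join("".join(" .:-=+*#%@"[9-min(9,v//22)] for v in row) for row in c)); print(x-8,y-6)
go([.467,-.0735,.08],89)
E
```

```text
[272.7, 167.2, 34.7, 71.9] 0.84 [ 0.46738387 -0.07432401  0.19099486]
key 0.83 [290.0, 183.7] [ 0.468  -0.0709  0.045 ]
key_holder 0.74 [286.1, 172.4] [ 0.467  -0.0744  0.    ]
55 [ 273  166   31   71 1795] (np.float64(0.46626316639929877), np.float64(-0.07276785893446824), np.float64(5.9330085478875425), np.float64(0.19242351749176778))
75 [ 272  165   32   72 1875] (np.float64(0.46632627597956033), np.float64(-0.07256634447954108), np.float64(4.335757156836602), np.float64(0.15631679604004955))
95 [ 272  165   33   72 1952] (np.float64(0.4643562155977965), np.float64(-0.07259849607852169), np.float64(3.4937281589943514), np.float64(0.12593173793644563))
=====================:.==
==========+++++++====::==
======*%%%%%@@@@%+=======
=====*@@@@@@@@@@@%+======
====+#@@@@@@@@%@@%*+=: .:
====+%@@@@@@@@%@@@*+-.   
====*@@@@@@%@%%@@@+:.    
====#@@%@@%@%@%@%@*..    
====#@@@%@%%@@@%@@*:.    
====*@@@%@@@@@%%%@#:.    
::::=%%@%@%@@%@@@%%-     
    -%%@%%%@@@@%@%%:     
    :#@@%%%%@@%%%@%-     
    .+@@@%@@@@@@%@%=     
     =@@@%@@%%%%@@@+.    
     -%@@@@@@@%@@%@*.    
     :%@@@@@%@@@%@@*.    
     .#@%@%@@%%%@%%#:    
     .*@@%@@%%@%%%%#-....
     .+@@@@@%@%%#%%%=....
      =@@@%@%%%%#%%%=....
.     -%@%%%%%%%%%%%+:...
..   .-%@%%%#%%%%%%%*:...
......:#%%%%%%%%%%%%*:...
......:*%%%%%%%%%%%%=:...
.......:*####**+++=-:....
.........:::.............
.........................
264 161
row [0.001, 0.004, 0.443] [0.0, 0.001, -0.001] n>= 1.8 yaw 88.9 -> 89.0 j7 1.71
```

```bash
python3 - <<'E'
from h import *
go([.467,-.073,.051],95)
E
```

```text
row [0.001, 0.006, 0.559] [0.0, 0.001, -0.067] n>= 2.2 yaw 88.9 -> 95.0 j7 1.71
```

>>> apply_moves --pt "0 0.006 0.12 0 0 -0.067" --pt "0 0.006 0.25 0 0 -0.067" --pt "0 0.006 0.4 0 0 -0.067" --pt "0 0.006 0.5 0 0 -0.067" --pt "0 0.006 0.56 0 0 -0.067"

```text
clock: 21.6
tcp_pos: [0.4664, -0.0731, 0.0493]
orientation: [0.136, -3.138, -0.0]
contact_force: [-0.0, 0.9, 0.5]
grip_width: 0.0854
gripper_force: 0.0
```

>>> apply_moves --pt "0 0 0 0 0 0" --pt "0 0 0 0 0 0" --pt "0 0 0 0 0 0" --pt "0 0 0 0 0 0" --pt "0 0 0 0 0 0" --claw 0 --newtons 70

```text
clock: 22.22
tcp_pos: [0.4671, -0.0733, 0.0508]
orientation: [-0.135, 3.137, 0.0]
contact_force: [0.3, 0.8, 6.2]
grip_width: 0.0192
gripper_force: 68.0
```

```bash
python3 - <<'E'
from h import *
o=r.get_obs(); T=Rm(o["orientation"]);p=np.array(o["tcp_pos"]); print(p,np.degrees(np.arctan2(T[1,1],T[0,1])),o["contact_force"],o["moment"])
for n in("wrist","side","wrist"):
    f=r.grab_frame(n)
    for t,z in dict(key=.045,key_holder=0,toothed_rotor=.128).items():
        for q in r.landmark_of(f,t)[:1]: P=at_z(f,q["point"],z);print(n,t,round(q["conf"],2),P.round(4),"tool",(T.T@(P-p)).round(4))
E
```

```text
[ 0.46710571 -0.07332394  0.05080731] 94.94494608041475 [0.34995939 0.83649144 6.15866001] [-0.09029967  0.21735015  0.03249734]
wrist key 0.62 [ 0.4669 -0.0733  0.045 ] tool [0.0003 0.     0.0058]
wrist key_holder 0.72 [ 0.4661 -0.0727  0.    ] tool [0.0011 0.0007 0.0508]
side key_holder 0.9 [ 0.4637 -0.0752  0.    ] tool [ 0.0036 -0.0016  0.0508]
side toothed_rotor 0.94 [ 0.2954 -0.3201  0.128 ] tool [ 0.1922 -0.231  -0.0775]
wrist key 0.92 [ 0.4683 -0.0705  0.045 ] tool [-0.0014  0.0027  0.0058]
wrist key_holder 0.66 [ 0.4667 -0.0701  0.    ] tool [0.0002 0.0032 0.0508]
```

>>> apply_moves --pt "0 0 -0.1 0 0 0" --pt "0 0 -0.3 0 0 0" --pt "0 0 -0.5 0 0 0" --pt "0 0 -0.7 0 0 0" --pt "0 0 -0.82 0 0 0"

```text
clock: 23.45
tcp_pos: [0.4669, -0.0734, 0.2575]
orientation: [-0.135, 3.136, 0.001]
contact_force: [0.4, -0.5, -1.9]
grip_width: 0.0192
gripper_force: 68.6
```

```bash
python3 - <<'E'
from h import *
print(r.get_obs()["grip_width"],r.get_obs()["contact_force"])
go([.52,.11,.255],78); go([.576,.2965,.255],62)
E
```

```text
0.01923954027985054 [ 0.43120129 -0.50837203 -1.85732123]
row [-0.275, 0.713, 0.011] [0.001, 0.002, 0.188] n>= 3.1 yaw 94.9 -> 78.0 j7 1.74
row [-0.562, 1.437, 0.013] [0.001, 0.002, 0.366] n>= 6.2 yaw 94.9 -> 62.0 j7 1.74
```

>>> apply_moves --pt "-0.05 0.13 0 0 0 0.03" --pt "-0.12 0.3 0 0 0 0.08" --pt "-0.18 0.46 0 0 0 0.13" --pt "-0.24 0.62 0 0 0 0.18" --pt "-0.275 0.713 0 0 0 0.188"

```text
clock: 24.08
tcp_pos: [0.5193, 0.1128, 0.2547]
orientation: [-0.325, -3.124, -0.0]
contact_force: [0.7, -0.3, -1.7]
grip_width: 0.0192
gripper_force: 68.6
```

```bash
python3 - <<'E'
from h import *
go([.576,.2965,.255],62)
E
```

```text
row [-0.07, 0.766, -0.001] [0.0, -0.0, 0.179] n>= 3.1 yaw 78.1 -> 62.0 j7 1.16
```

>>> apply_moves --pt "-0.01 0.13 0 0 0 0.03" --pt "-0.03 0.3 0 0 0 0.08" --pt "-0.05 0.46 0 0 0 0.13" --pt "-0.06 0.64 0 0 0 0.179" --pt "-0.07 0.766 0 0 0 0.179"

```text
clock: 24.7
tcp_pos: [0.5759, 0.2964, 0.2544]
orientation: [-0.76, -3.047, 0.0]
contact_force: [1.3, -0.6, -1.6]
grip_width: 0.0191
gripper_force: 68.6
```

```bash
cat > look.py <<'E'
from h import *
S=[];K=[]
for k in range(5):
    f=r.grab_frame("wrist"); o=r.get_obs(); T=Rm(o["orientation"]);p=np.array(o["tcp_pos"])
    for t,z,L in(("screw_top",.106,S),("key",p[2]-.0058,K)):
        for q in r.landmark_of(f,t)[:1]:
            P=at_z(f,q["point"],z); 
            if q["conf"]>.4: L.append(np.r_[P[:2],(T.T@(P-p))[:2]]); pt=q["point"] if L is S else pt
print(p,np.degrees(np.arctan2(T[1,1],T[0,1])),o["joints"][6]); print("screw",np.array(S).round(4)); print("key",np.array(K).round(4))
x,y=map(int,pt); g=cv2.cvtColor(f["pixels"],cv2.COLOR_RGB2GRAY)[y-24:y+24:2,x-24:x+24:2]; print(x-24,y-24)
print("\n".join(" ".join(f"{v:3d}" for v in row) for row in g))
E
python3 look.py
```

```text
Traceback (most recent call last):
  File "look.py", line 8, in <module>
    if q["conf"]>.4: L.append(np.r_[P[:2],(T.T@(P-p))[:2]]); pt=q["point"] if L is S else pt
                                                                                          ^^
NameError: name 'pt' is not defined. Did you mean: 'p'?
```

```bash
sed -i 's/^S=\[\];K=\[\]/S=[];K=[]; pt=(284,190)/' look.py; python3 look.py
```

```text
[0.57636604 0.2938598  0.25503088] 61.91224400891982 0.7106509973719818
screw [[ 0.5473  0.2631  0.0108 -0.0404]
 [ 0.5746  0.2964  0.0036  0.0029]
 [ 0.5788  0.2961 -0.0006  0.0039]
 [ 0.5744  0.297   0.0034  0.002 ]]
key [[ 5.756e-01  2.969e-01  1.700e-03  2.500e-03]
 [ 5.774e-01  2.926e-01 -7.000e-04  8.000e-04]
 [ 5.765e-01  2.933e-01  2.000e-04  4.000e-04]
 [ 5.758e-01  2.935e-01  4.000e-04 -3.000e-04]
 [ 5.764e-01  2.942e-01  1.000e-04  3.000e-04]]
265 154
124 124 114 107 106 109 109 104 100  93  93  87  88  94 110 126 126 146 146 142 139 107 111 129
124 118 109 106 107 108 103  92  84  86 101 116 125 122  98  89  87  89  98 106 108 107 106 113
120 110 107 107 106 100  89  85  88  91 119 147 164 152 112 104 104 104  87  94 105 107 106 110
114 105 107 106 100  87  87  90  92  93  94  98 116 103  92  94  95 103  89  87  96 106 106 107
109 103 106 105  90  88  93  94  94  94  94  93  93  94  94  94  93  94  93  91  88 101 105 106
108 104 104  99  88  92  94  93  92  93  93  94  93  92  93  93  91  92  94  93  90  95 107 105
107 104 103  93  92  93  92  91  92  91  92  92  92  92  
[... 970 characters left out ...]
 132 160 146 160 161 170 195
123 117 108 113 100  92  98 147 166 164 167 166 144 148 157 143 162 172 177 173 174 180 190 206
123 127 164 175 147  97 100 153 170 171 171 170 167 171 171 174 171 174 175 173 176 190 202 214
126 147 201 193 184 144 137 166 172 172 172 172 170 173 171 173 172 171 173 176 188 206 214 216
173 200 211 210 207 184 178 173 172 171 171 172 172 171 171 172 172 173 177 188 203 215 216 216
210 212 212 212 212 207 202 192 182 176 172 171 171 171 173 175 180 185 198 211 215 215 216 216
211 211 211 212 212 212 213 213 210 203 197 194 192 192 197 203 208 210 214 215 215 216 216 216
210 211 212 211 211 212 212 213 214 215 215 214 213 214 215 215 215 214 214 215 216 215 216 215
```

```bash
python3 - <<'E'
from h import *
f=r.grab_frame("wrist"); o=r.get_obs();print(o["tcp_pos"])
for p in((289.8,174.5),(289.8,168),(282,174.5)): print(at_z(f,p,.106))
for c in((289.6,174.5),): print(proj(f,[.5757,.297,.106]),proj(f,[.5757,.297,.106]-.0075*Rm(o["orientation"])[:,0]))
go([.5757,.297,.145],61.9)
E
```

```text
[0.57636477 0.29394866 0.2549999 ]
[0.5715178  0.29936504 0.106     ]
[0.56633847 0.30210967 0.106     ]
[0.56825155 0.29324003 0.106     ]
[[289.65278755 179.77892084]] [[289.63000484 187.93709249]]
row [0.008, 0.01, 0.44] [0.0, -0.0, 0.0] n>= 1.8 yaw 61.9 -> 61.9 j7 0.71
```

>>> apply_moves --pt "0.016 0.011 0.1 0 0 0" --pt "0.016 0.011 0.2 0 0 0" --pt "0.016 0.011 0.32 0 0 0" --pt "0.016 0.011 0.42 0 0 0" --pt "0.016 0.011 0.44 0 0 0"

```text
clock: 26.28
tcp_pos: [0.573, 0.2978, 0.1433]
orientation: [-0.761, -3.046, 0.004]
contact_force: [0.3, 0.5, -1.9]
grip_width: 0.0195
gripper_force: 68.7
```

```bash
python3 - <<'E'
from h import *
for k in range(4):
    f=r.grab_frame("wrist"); o=r.get_obs(); T=Rm(o["orientation"]);p=np.array(o["tcp_pos"])
    for t,z in(("screw_top",.106),("key",p[2]-.0058),("mill",0)):
        for q in r.landmark_of(f,t)[:1]:
            P=at_z(f,q["point"],z); print(t,round(q["conf"],2),P.round(4),(T.T@(P-p)).round(4)[:2])
print(p)
# screw rim: widest extent of the round top
u=proj(f,[p[0],p[1],.106])[0]; print(u); x,y=map(int,u)
g=cv2.cvtColor(f["pixels"],cv2.COLOR_RGB2GRAY)
c=g[y-55:y+50:5,x-56:x+56:4]; print(x-56,y-55); print("\n".join(" ".join(f"{v:3d}" for v in row) for row in c))
E
```

```text
screw_top 0.86 [0.5743 0.2956 0.106 ] [-0.0018 -0.0016]
key 0.8 [0.5734 0.2982 0.138 ] [0.0002 0.0002]
mill 0.86 [0.5578 0.2423 0.    ] [-0.0125 -0.0562]
screw_top 0.59 [0.5739 0.2957 0.106 ] [-0.0003 -0.0032]
key 0.92 [0.5748 0.2996 0.1405] [0.0007 0.0007]
mill 0.69 [0.5608 0.2411 0.    ] [-0.0143 -0.0577]
screw_top 0.82 [0.5742 0.2971 0.106 ] [-0.0003 -0.0014]
key 0.63 [0.5746 0.2998 0.1399] [0.0005 0.0013]
mill 0.68 [0.5599 0.239  0.    ] [-0.015  -0.0595]
screw_top 0.96 [0.5757 0.2963 0.106 ] [-0.0022 -0.0011]
key 0.65 [0.5751 0.2997 0.1394] [-0.0001  0.0017]
mill 0.91 [0.5604 0.2412 0.    ] [-0.0147 -0.057 ]
[0.57420889 0.29831775 0.14519582]
[287.1823362 221.9950985]
231 166
125 126 128 126 126 125 126 125 124 127 127 127 127 125 183 215 216 216 215 216 217 218 218 216 217 218 218 218
124 124 125 127 126 127 127 127 128 128 127 129 127 126 125 147 215 216 215 214 217 217 217 217 218 218 217 217
125 125 125 125 126 127 126 126 126 124 113 108 109 107 108 109 131 185 201 215 216 216 216 217 218 218 217 217
125 126 124 125 124 126 126 125 110 111 106 107 110 108 107 109 110 195 19
[... 1241 characters left out ...]
 201 216 218 218 217 217 218
126 126 125 125 125 124 126 101  28  17  15  17  19  16  16  16  14  18  16  16  61 173 217 216 216 217 217 219
118 126 123 125 125 124 139 102  18  17  16  18  14  18  19  21  15  15  18  15  41 176 216 215 215 216 218 220
129 212 210 205 210 209 213 147  21  17  13  17  17  19  17  18  19  20  19  16  22 178 215 216 216 217 218 218
 82 211 211 212 211 212 214 175  15  15  16  18  17  15  17  15  16  16  16  15  23 209 215 216 217 217 218 219
 77 178 213 213 133 124 125  71  18  14  17  19  14  18  15  13  13  15  19  18  18 114 125 125 185 216 218 218
 97  96 212 209  86  88  89  21  19  14  16  18  15  15  18  20  17  16  14  14  17  58  89  89 125 216 216 217
```

>>> apply_moves --pt "-0.002 -0.006 0.0 0 0 0" --pt "-0.002 -0.006 0.02 0 0 0" --pt "-0.002 -0.006 0.04 0 0 0" --pt "-0.002 -0.006 0.055 0 0 0" --pt "-0.002 -0.006 0.06 0 0 0"

```text
clock: 27.7
tcp_pos: [0.5737, 0.2966, 0.1295]
orientation: [-0.762, -3.047, 0.001]
contact_force: [-0.2, -0.4, -1.6]
grip_width: 0.0195
gripper_force: 68.7
```

>>> apply_moves --pt "0 0 0.006 0 0 0" --pt "0 0 0.012 0 0 0" --pt "0 0 0.018 0 0 0" --pt "0 0 0.024 0 0 0" --pt "0 0 0.024 0 0 0"

```text
clock: 28.32
tcp_pos: [0.5739, 0.2969, 0.1239]
orientation: [0.762, 3.048, 0.0]
contact_force: [-0.1, 1.3, -2.2]
grip_width: 0.019
gripper_force: 68.6
```

>>> apply_moves --pt "0 0 0.012 0 0 0" --pt "0 0 0.024 0 0 0" --pt "0 0 0.034 0 0 0" --pt "0 0 0.042 0 0 0" --pt "0 0 0.046 0 0 0"

```text
clock: 28.95
tcp_pos: [0.574, 0.2969, 0.1124]
orientation: [0.762, 3.048, 0.001]
contact_force: [0.5, 1.6, -0.0]
grip_width: 0.0193
gripper_force: 68.8
```

>>> apply_moves --pt "0 0 0.002 0 0 0" --pt "0 0 0.004 0 0 0" --pt "0 0 0.005 0 0 0" --pt "0 0 0.005 0 0 0" --pt "0 0 0.005 0 0 0"

```text
clock: 29.58
tcp_pos: [0.5741, 0.2969, 0.1118]
orientation: [0.762, 3.047, 0.001]
contact_force: [-0.8, 1.5, 5.5]
grip_width: 0.0192
gripper_force: 69.7
```

Seated: collar contact is at exactly .1118. Now turning clockwise (positive about tool z).

>>> apply_moves --pt "0 0 0 0 0 0.08" --pt "0 0 0 0 0 0.16" --pt "0 0 0 0 0 0.24" --pt "0 0 0 0 0 0.32" --pt "0 0 0 0 0 0.4"

```text
clock: 30.2
tcp_pos: [0.5749, 0.2975, 0.1119]
orientation: [1.671, 2.659, 0.004]
contact_force: [1.4, 3.0, 3.2]
grip_width: 0.0191
gripper_force: 69.3
```

```bash
cat > st.py <<'E'
from h import *
o=r.get_obs(); T=Rm(o["orientation"]); print(o["clock"],np.round(o["tcp_pos"],4),"yaw",np.degrees(np.arctan2(T[1,1],T[0,1])).round(2),"F",np.round(o["contact_force"],1),"M",np.round(o["moment"],2),o["joints"][6].round(2),o["grip_width"])
E
python3 st.py
```

```text
30.2 [0.5749 0.2975 0.1119] yaw 25.71 F [1.4 3.  3.2] M [ 0.68 -0.43  0.12] 0.24 0.019077298045634093
```

>>> apply_moves --pt "0 0 0 0 0 0.07" --pt "0 0 0 0 0 0.14" --pt "0 0 0 0 0 0.21" --pt "0 0 0 0 0 0.28" --pt "0 0 0 0 0 0.34"

```text
clock: 30.82
tcp_pos: [0.5749, 0.2975, 0.1119]
orientation: [2.313, 2.125, 0.004]
contact_force: [1.4, 3.1, 2.1]
grip_width: 0.0195
gripper_force: 69.4
```

```bash
python3 st.py
```

```text
30.825 [0.5749 0.2975 0.1119] yaw -4.84 F [1.4 3.1 2.1] M [ 0.71 -0.42  0.17] -0.21 0.019504982646434996
```

>>> apply_moves --pt "0 0 0 0 0 0.02" --pt "0 0 0 0 0 0.04" --pt "0 0 0 0 0 0.06" --pt "0 0 0 0 0 0.08" --pt "0 0 0 0 0 0.08"

```text
clock: 31.45
tcp_pos: [0.5748, 0.2975, 0.1119]
orientation: [2.44, 1.979, 0.004]
contact_force: [2.7, 4.4, 6.2]
grip_width: 0.0192
gripper_force: 69.7
```

```bash
python3 st.py
```

```text
31.45 [0.5748 0.2975 0.1119] yaw -11.91 F [2.7 4.4 6.2] M [ 1.16 -0.8   0.07] -0.31 0.0192018491906829
```

>>> apply_moves --pt "0 0 0 0 0 0.015" --pt "0 0 0 0 0 0.03" --pt "0 0 0 0 0 0.045" --pt "0 0 0 0 0 0.06" --pt "0 0 0 0 0 0.06"

```text
clock: 32.08
tcp_pos: [0.5748, 0.2975, 0.1118]
orientation: [2.53, 1.862, 0.004]
contact_force: [3.0, 4.6, 5.2]
grip_width: 0.0191
gripper_force: 69.7
```

```bash
python3 st.py
```

```text
32.075 [0.5748 0.2975 0.1118] yaw -17.29 F [3.  4.6 5.2] M [ 1.14 -0.76  0.23] -0.39 0.019142479859820816
```

>>> apply_moves --pt "0 0 0 0 0 0.015" --pt "0 0 0 0 0 0.03" --pt "0 0 0 0 0 0.045" --pt "0 0 0 0 0 0.06" --pt "0 0 0 0 0 0.06"

```text
clock: 32.7
tcp_pos: [0.5748, 0.2975, 0.1119]
orientation: [2.614, 1.742, 0.004]
contact_force: [3.1, 4.7, 5.0]
grip_width: 0.0189
gripper_force: 69.7
```

```bash
python3 st.py
```

```text
32.7 [0.5748 0.2975 0.1119] yaw -22.63 F [3.1 4.7 5. ] M [ 1.13 -0.84  0.52] -0.47 0.018934148079910236
```

>>> apply_moves --pt "0 0 0 0 0 0.015" --pt "0 0 0 0 0 0.03" --pt "0 0 0 0 0 0.03"

```text
clock: 33.08
tcp_pos: [0.5748, 0.2975, 0.1118]
orientation: [2.654, 1.681, 0.004]
contact_force: [2.7, 5.0, 5.0]
grip_width: 0.0196
gripper_force: 69.7
```

```bash
python3 st.py
```

```text
33.075 [0.5748 0.2975 0.1118] yaw -25.32 F [2.7 5.  5. ] M [ 1.11 -0.91  0.62] -0.51 0.019563304718805633
```

>>> apply_moves --pt "0 0 0 0 0 -0.03" --pt "0 0 0 0 0 -0.06" --pt "0 0 0 0 0 -0.09" --pt "0 0 0 0 0 -0.12" --pt "0 0 0 0 0 -0.12"

```text
clock: 33.7
tcp_pos: [0.5747, 0.2974, 0.1119]
orientation: [-2.485, -1.921, -0.004]
contact_force: [3.3, 5.1, 5.3]
grip_width: 0.0196
gripper_force: 69.5
```

```bash
python3 st.py
```

```text
33.7 [0.5747 0.2974 0.1119] yaw -14.58 F [3.3 5.1 5.3] M [ 1.13 -0.75  0.03] -0.35 0.019550605855992498
```

>>> apply_moves --pt "0 0 0 0 0 -0.03" --pt "0 0 -0.03 0 0 -0.03" --pt "0 0 -0.06 0 0 -0.03" --pt "0 0 -0.1 0 0 -0.03" --pt "0 0 -0.16 0 0 -0.03"

```text
clock: 34.33
tcp_pos: [0.5722, 0.295, 0.1504]
orientation: [-2.44, -1.978, 0.008]
contact_force: [-0.4, 0.6, -1.4]
grip_width: 0.0189
gripper_force: 69.6
```

```bash
python3 st.py
```

```text
34.325 [0.5722 0.295  0.1504] yaw -11.96 F [-0.4  0.6 -1.4] M [ 0.01 -0.01  0.02] -0.34 0.018931799895335194
```

>>> apply_moves --pt "0 0 -0.1 0 0 0" --pt "0 0 -0.25 0 0 0" --pt "0 0 -0.38 0 0 0" --pt "0 0 -0.44 0 0 0" --pt "0 0 -0.44 0 0 0"

```text
clock: 34.95
tcp_pos: [0.5739, 0.2964, 0.2617]
orientation: [-2.44, -1.979, -0.001]
contact_force: [-0.3, -0.5, -1.7]
grip_width: 0.0191
gripper_force: 69.7
```

```bash
python3 st.py; python3 look.py; python3 - <<'E'
from h import *
f=r.grab_frame("wrist"); d=r.outline_of(f,"key"); print([(x["conf"],x["rect"]) for x in d[:2]])
o=r.get_obs(); p=np.array(o["tcp_pos"])
print("axis px",proj(f,[p+[0,0,z-.0058] for z in(-.022,0,.008,.083)]).round(1))
g=cv2.cvtColor(f["pixels"],cv2.COLOR_RGB2GRAY); x,y,w,h=map(int,d[0]["rect"])
c=g[y-6:y+h+6:4,x-8:x+w+8:2]; print("\n".join("".join(" .:-=+*#%@"[9-min(9,v//22)] for v in row) for row in c)); print(x-8,y-6)
go([.52,.11,.255],40)
E
```

```text
34.95 [0.5739 0.2964 0.2617] yaw -11.91 F [-0.3 -0.5 -1.7] M [ 0.04 -0.04 -0.02] -0.41 0.019053826342645422
[0.57386704 0.29666277 0.26118495] -11.885344195781421 -0.409560327791231
screw [[ 5.705e-01  2.968e-01 -0.000e+00 -2.700e-03]
 [ 5.734e-01  2.960e-01 -0.000e+00  8.000e-04]
 [ 5.719e-01  2.965e-01 -1.000e-04 -1.400e-03]
 [ 5.735e-01  2.965e-01 -1.000e-04 -1.000e-04]
 [ 5.712e-01  2.956e-01 -1.600e-03 -2.300e-03]]
key [[ 5.725e-01  2.942e-01 -2.300e-03 -3.000e-04]
 [ 5.740e-01  2.958e-01 -4.000e-04  1.200e-03]
 [ 5.727e-01  2.948e-01 -1.800e-03 -4.000e-04]
 [ 5.753e-01  2.965e-01  2.000e-04  1.500e-03]
 [ 5.728e-01  2.947e-01 -2.100e-03 -7.000e-04]]
261 156
205 205 200 184 182 182 182 176 155 120  93  91  95  99  97  94  93 104 136 168 181 181 181 183
204 203 187 182 183 183 175 136  91 101 127 139 152 155 151 144 134 116  98 117 164 181 181 181
204 197 184 183 183 176 132 100 129 152 162 162 163 162 162 163 162 159 144 116 115 167 182 182
203 187 182 182 179 146 108 142 161 163 163 162 163 163 163 163 165 163 164 157 131 127 175 184
196 180 181 182 168 125 151 162 163 163 162 
[... 3121 characters left out ...]
%
@%%%%@@@@@@@@@@@@@@@@@@@@@@@@@@@@@@@%
%%@%@@@@@@@@@@@@@@@@@@@@@@@@@@@@@@%%%
%%%%@@@@@@@@@@@@@@@@@@@@@@@@@@@@@@@%@
%@@%%@@@@@@@@@@@@@@@@@@@@@@@@@@@@@@%%
%@@@%@@@@@@@@@@@@@@@@@@@@@@@@@@@@@%%%
@@@%%@@@@@@@@@@@@@@@@@@@@@@@@@@@@@@%%
@%%%@@@@@@@@@@@@@@@@@@@@@@@@@@@@@@@%%
%%#%%@@@@@@@@@@@@@@@@@@@@@@@@@@@@@@%#
%%===#@@@@@@@@@@@@@@@@@@@@@@@@@@@#=-=
@*-:-*@@@@@@@@@@@@@@@@@@@@@@@@@@@*-::
%=::-*@@@@@@@@@@@@@@@@@@@@@@@@@@@*-::
%=:::+@@@@@@@@@@@@@@@@@@@@@@@@@@@*-::
%+:::-*@@@@@@@@@@@@@@@@@@@@@@@@@#-:::
%+::::-*@@@@@@@@@@@@@@@@@@@@@@@*-::::
%=::::::--==++++=+=+++++++++=--::::::
%*+==---:::--=-::::::::::::::::::--=+
248 210
row [-0.775, -0.057, 0.025] [0.0, -0.0, -0.576] n>= 4.8 yaw -11.9 -> 40.0 j7 -0.41
```

>>> apply_moves --pt "-0.15 -0.01 0 0 0 -0.1" --pt "-0.3 -0.02 0 0 0 -0.2" --pt "-0.46 -0.03 0 0 0 -0.3" --pt "-0.62 -0.045 0 0 0 -0.4" --pt "-0.775 -0.057 0 0 0 -0.5"

```text
clock: 36.42
tcp_pos: [0.5196, 0.1085, 0.2614]
orientation: [1.49, 2.766, 0.001]
contact_force: [0.1, -0.2, -1.7]
grip_width: 0.0194
gripper_force: 69.6
```

```bash
python3 st.py; python3 - <<'E'
from h import *
go([.467,-.0732,.23],60)
E
```

```text
36.425 [0.5196 0.1085 0.2614] yaw 33.38 F [ 0.1 -0.2 -1.7] M [ 0.01 -0.03 -0.03] 0.45 0.019353511751965324
row [-0.491, -0.576, 0.125] [0.0, 0.0, -0.296] n>= 3.1 yaw 33.4 -> 60.0 j7 0.45
```

>>> apply_moves --pt "-0.1 -0.12 0 0 0 -0.06" --pt "-0.21 -0.25 0.02 0 0 -0.13" --pt "-0.32 -0.38 0.05 0 0 -0.2" --pt "-0.43 -0.5 0.1 0 0 -0.27" --pt "-0.491 -0.576 0.125 0 0 -0.296"

```text
clock: 37.05
tcp_pos: [0.4655, -0.0738, 0.2298]
orientation: [-0.821, -3.032, -0.001]
contact_force: [0.9, 0.3, -1.8]
grip_width: 0.0191
gripper_force: 69.7
```

```bash
python3 - <<'E'
from h import *
for k in range(4):
    f=r.grab_frame("wrist"); o=r.get_obs(); T=Rm(o["orientation"]);p=np.array(o["tcp_pos"])
    for t,z in(("key_holder",0),("key",p[2]-.0058)):
        for q in r.landmark_of(f,t)[:1]:
            P=at_z(f,q["point"],z); print(t,round(q["conf"],2),P.round(4),(T.T@(P-p)).round(4)[:2])
print(p,proj(f,[.467,-.0732,.045]))
# hole in the holder top
x,y=proj(f,[.467,-.0732,.045])[0].astype(int)
g=cv2.cvtColor(f["pixels"],cv2.COLOR_RGB2GRAY); c=g[y-50:y+50:4,x-60:x+60:4]; print(x-60,y-50);print("\n".join(" ".join(f"{v:3d}" for v in row) for row in c))
go([.467,-.0732,.085],60)
E
```

```text
key_holder 0.88 [ 0.4669 -0.0726  0.    ] [-0.0006  0.005 ]
key 0.59 [ 0.4659 -0.0729  0.2234] [0.0002 0.004 ]
key_holder 0.82 [ 0.4658 -0.0722  0.    ] [ 0.0004 -0.0011]
key 0.68 [ 0.4654 -0.0713  0.2244] [ 0.0011 -0.0004]
key_holder 0.94 [ 0.4635 -0.0733  0.    ] [ 0.0018 -0.0045]
key 0.83 [ 0.4671 -0.0704  0.2245] [ 0. -0.]
key_holder 0.82 [ 0.4651 -0.0748  0.    ] [-0.0005 -0.0044]
key 0.64 [ 0.4673 -0.0705  0.2243] [-0.0003  0.0004]
[ 0.46684609 -0.0707177   0.23010573] [[284.64636496 175.03575981]]
224 125
106 106 108 107 107 109 107 107 106 184 187 180 113 155 202 130 187 189 188 189 187 185 186 188 188 188 190 190 188 189
107 106 107 109 108 107 106 107 108 124 171 109 125 215 216 213 136 177 187 185 184 186 189 187 188 191 189 188 190 188
105 108 109 108 107 106 108 108 106 107 108 111 207 215 217 217 215 159 163 186 188 187 189 190 189 188 189 189 190 187
107 107 107 105 108 107 107 105 109 109 107 175 216 217 217 216 217 217 179 146 188 189 189 187 189 188 189 188 186 186
108 106 106 108 107 106 108 108 107 109 115 128 215 216 216 215 218 214 217 203 134 185 188 188 188 18
[... 1797 characters left out ...]
 189 189 189 189 190
187 188 189 189 191 192 190 189 190 189 190 198 213 215 213 213 215 212 215 215 200 189 189 190 189 190 189 189 189 188
189 189 190 192 190 189 189 189 189 190 190 189 192 211 213 215 212 214 215 207 189 190 189 190 190 188 190 188 190 192
189 193 191 189 190 189 190 189 189 189 189 190 189 190 207 212 212 214 210 190 191 190 191 189 189 188 190 192 188 189
192 190 189 190 189 189 189 189 189 189 189 190 189 155 125 106 102 125 147 178 191 189 190 189 189 191 188 188 189 189
189 190 188 189 189 188 189 189 188 189 190 180 106 104 109 110 111 109 106 100 156 189 190 191 188 188 189 189 188 188
row [-0.005, -0.007, 0.58] [-0.0, 0.0, -0.002] n>= 2.3 yaw 59.8 -> 60.0 j7 1.19
```

>>> apply_moves --pt "-0.005 -0.007 0.1 0 0 0" --pt "-0.005 -0.007 0.25 0 0 0" --pt "-0.005 -0.007 0.42 0 0 0" --pt "-0.005 -0.007 0.54 0 0 0" --pt "-0.005 -0.007 0.58 0 0 0"

```text
clock: 38.28
tcp_pos: [0.4657, -0.0735, 0.0836]
orientation: [-0.819, -3.03, 0.002]
contact_force: [1.0, 0.2, -1.2]
grip_width: 0.0196
gripper_force: 69.7
```

```bash
python3 - <<'E'
from h import *
for k in range(3):
    f=r.grab_frame("wrist"); o=r.get_obs(); T=Rm(o["orientation"]);p=np.array(o["tcp_pos"])
    for t,z in(("key_holder",0),("key",p[2]-.0058)):
        for q in r.landmark_of(f,t)[:1]:
            P=at_z(f,q["point"],z); print(t,round(q["conf"],2),P.round(4),(T.T@(P-p)).round(4)[:2])
go([.467,-.0732,.06],60); print(p)
E
```

```text
key_holder 0.63 [ 0.4654 -0.075   0.    ] [-0.0005 -0.0014]
key 0.72 [ 0.4663 -0.0733  0.0777] [-0.0003  0.0004]
key_holder 0.84 [ 0.4649 -0.0732  0.    ] [ 0.0027 -0.001 ]
key 0.64 [ 0.4677 -0.0726  0.0801] [0.0005 0.001 ]
key_holder 0.74 [ 0.466 -0.073  0.   ] [ 0.0019 -0.0006]
key 0.71 [ 0.4683 -0.0731  0.0803] [-0.0003  0.0007]
row [0.002, 0.0, 0.103] [0.001, 0.001, -0.003] n>= 0.4 yaw 59.8 -> 60.0 j7 1.46
[ 0.46770375 -0.07351121  0.0860738 ]
```

>>> apply_moves --pt "0.002 0 0.02 0 0 0" --pt "0.002 0 0.04 0 0 0" --pt "0.002 0 0.06 0 0 0" --pt "0.002 0 0.08 0 0 0" --pt "0.002 0 0.1 0 0 0"

```text
clock: 39.35
tcp_pos: [0.4662, -0.0734, 0.0596]
orientation: [-0.82, -3.033, 0.0]
contact_force: [0.4, -0.6, -2.1]
grip_width: 0.0191
gripper_force: 69.7
```

>>> apply_moves --pt "0 0 0.008 0 0 0" --pt "0 0 0.016 0 0 0" --pt "0 0 0.024 0 0 0" --pt "0 0 0.032 0 0 0" --pt "0 0 0.036 0 0 0"

```text
clock: 39.98
tcp_pos: [0.4662, -0.0733, 0.0509]
orientation: [-0.819, -3.033, -0.0]
contact_force: [-0.2, 0.2, -1.5]
grip_width: 0.0192
gripper_force: 69.7
```

>>> apply_moves --pt "0 0 0.002 0 0 0" --pt "0 0 0.004 0 0 0" --pt "0 0 0.005 0 0 0" --pt "0 0 0.005 0 0 0" --pt "0 0 0.005 0 0 0"

```text
clock: 40.6
tcp_pos: [0.4664, -0.0733, 0.0507]
orientation: [-0.82, -3.033, -0.002]
contact_force: [-4.2, 1.8, 15.1]
grip_width: 0.019
gripper_force: 72.2
```

Seated. I'm opening and rising clear.

>>> apply_moves --pt "0 0 0 0 0 0" --pt "0 0 0 0 0 0" --pt "0 0 0 0 0 0" --pt "0 0 0 0 0 0" --pt "0 0 -0.02 0 0 0" --claw 1

```text
clock: 41.22
tcp_pos: [0.4659, -0.0734, 0.0546]
orientation: [-0.82, -3.032, 0.001]
contact_force: [-0.6, -0.3, 1.3]
grip_width: 0.0854
gripper_force: 0.0
```

>>> apply_moves --pt "0 0 -0.1 0 0 0" --pt "0 0 -0.25 0 0 0" --pt "0 0 -0.45 0 0 0" --pt "0 0 -0.65 0 0 0" --pt "0 0 -0.75 0 0 0"

```text
clock: 41.85
tcp_pos: [0.4672, -0.0738, 0.2449]
orientation: [0.82, 3.03, 0.003]
contact_force: [-0.8, 0.9, -0.3]
grip_width: 0.0856
gripper_force: 0.0
```

```bash
python3 st.py; python3 - <<'E'
from h import *
F=[("wrist",r.grab_frame("wrist")),("side",r.grab_frame("side")),("top",r.grab_frame("top"))]
for n,f in F:
    for t,z in dict(toothed_rotor=.128,paddle_rotor=.065,key=.045,key_holder=0,cup=0,jar=0).items():
        for d in r.landmark_of(f,t)[:3]:
            if d["conf"]>.4: print(n,t,round(d["conf"],2),at_z(f,d["point"],z).round(3))
for n,f in F[:2]:
    d=r.outline_of(f,"key")[0]; x,y,w,h=map(int,d["rect"]); print(n,d["rect"])
    g=cv2.cvtColor(f["pixels"],cv2.COLOR_RGB2GRAY); k=np.zeros(g.shape,bool); k[y-5:y+h+5,x-6:x+w+6]=(g<75)[y-5:y+h+5,x-6:x+w+6]
    m,l,s,_=cv2.connectedComponentsWithStats(k.astype(np.uint8)); k=l==1+np.argmax(s[1:,4])
    print(fitbox(f,k,(.467,-.0735),(-60,-30,0,30),.080,.128))
E
```

```text
41.85 [ 0.4672 -0.0738  0.2449] yaw 59.72 F [-0.8  0.9 -0.3] M [ 0.02 -0.01  0.03] 1.18 0.08558005002419018
wrist toothed_rotor 0.56 [ 0.347 -0.234  0.128]
wrist toothed_rotor 0.55 [ 0.334 -0.146  0.128]
wrist paddle_rotor 0.74 [ 0.604 -0.252  0.065]
wrist key 0.61 [ 0.47  -0.072  0.045]
wrist key_holder 0.97 [ 0.47  -0.073  0.   ]
wrist cup 0.91 [ 0.71  -0.014  0.   ]
wrist jar 0.62 [ 0.621 -0.038  0.   ]
side toothed_rotor 0.94 [ 0.287 -0.32   0.128]
side toothed_rotor 0.67 [ 0.274 -0.215  0.128]
side paddle_rotor 0.58 [ 0.599 -0.248  0.065]
side key 0.65 [ 0.477 -0.073  0.045]
side key_holder 0.67 [ 0.459 -0.071  0.   ]
side cup 0.76 [ 0.711 -0.01   0.   ]
side jar 0.87 [ 0.629 -0.038  0.   ]
top toothed_rotor 0.64 [ 0.335 -0.263  0.128]
top toothed_rotor 0.61 [0.557 0.19  0.128]
top key 0.52 [ 0.479 -0.068  0.045]
top key_holder 0.63 [ 0.465 -0.07   0.   ]
top cup 0.87 [ 0.706 -0.011  0.   ]
wrist [275.8, 155.5, 25.4, 60.7]
(np.float64(0.46413714573564346), np.float64(-0.07287199594330666), np.float64(-31.095078374747143), np.float64(0.16387987346452493))
side [284.2, 236.0, 21.4, 40.7]
(np.float64(0.46366979187578283), np.float64(-0.0776342533845331), np.float64(-3.413054873300782), np.float64(0.2513264451270595))
```

```bash
python3 -c "
from h import *
print(r.hand_in())"
```

```text
the job is handed in; nothing more can be done
None
```

The job is handed in at about 42 s. The toothed rotor bottomed at its home height over the dogs, and the clamp screw was turned clockwise until the torque rose to 0.6 N m, well above its 0.12 N m friction. The key is back fully down in its holder. The cup, the jar and the paddle rotor showed no movement in the last views.

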